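# Sort the primed spacer blocks by weight

## Task

The grey-primed spacer blocks on the bench are a mix of solid steel and light alloy that look just the same, so lift each one and feel its weight. Pull open the drawer of the blue cabinet and lay every light alloy block flat on its floor; set every heavy steel block down flat on the carrier plate, each squarely inside its own painted outline, in one row with no empty outline between blocks. Then push the drawer fully shut, and leave the spanner, hammer and wooden box where they are.

Things in the scene. Friction and masses are not known exactly. Their poses are not given: they have to be found in the camera images.
- part_1: spacer block, one of up to seven that look exactly alike: 40 (x) x 60 (y) x 30 (z) mm, grey primer, two dark 11 mm bolt holes in the top face; origin at the centre of its underside, z up, y along the 60 mm side. Either solid steel, 0.52 to 0.61 kg, or light alloy, 0.18 to 0.21 kg; only its weight tells. Some blocks are absent (None)
- part_2: another such block, steel or alloy, in no particular order
- part_3: another such block, steel or alloy, in no particular order
- part_4: another such block, steel or alloy, in no particular order
- part_5: another such block, steel or alloy, in no particular order
- part_6: another such block, steel or alloy, in no particular order
- part_7: another such block, steel or alloy, in no particular order
- plate: flat steel carrier plate, fixed on the bench, 350 (x) x 130 (y) x 6 mm, no rim; origin at the centre of its underside. Four white painted outlines in one row along x at -108, -36, 36 and 108 mm, each 52 (x) x 72 (y) mm inside, so a block's 60 mm side lies across the plate; blocks in neighbouring outlines stand 32 mm apart. The dark hand slot at each end is flat
- mark_1 (a point): centre of outline 1 of the row, on the plate's top face (6 mm above the bench); x along the row, y across it
- mark_2 (a point): centre of outline 2 of the row, on the plate's top face (6 mm above the bench); x along the row, y across it
- mark_3 (a point): centre of outline 3 of the row, on the plate's top face (6 mm above the bench); x along the row, y across it
- mark_4 (a point): centre of outline 4 of the row, on the plate's top face (6 mm above the bench); x along the row, y across it
- cabinet: blue sheet-steel bench cabinet, fixed, 260 deep (x) x 270 wide (y) x 70 mm high, with a single drawer; origin at the centre of its underside; its front faces its own -x
- drawer (a joint): how far the drawer is pulled out along the cabinet's -x: 0 m fully shut, 0.17 m at the stop; may start slightly ajar; moves stiffly (about 1.5 N friction), stays where left, no latch
- drawer_handle (a point): middle of the drawer's handle, a level 11 mm bar 120 mm long along the cabinet's y, 42 mm in front of the drawer front (36 mm clear behind it, posts 55 mm either side of the middle), 46 mm above the bench, 24 mm below the cabinet's top; moves with the drawer; x points into the cabinet
- drawer_floor (a point): centre of the drawer's inner floor, 13 mm above the bench; moves with the drawer, axes as the cabinet's (-x to the front). Inside: 215 (x) x 244 (y) mm, walls 37 mm high; the front panel is 15 mm thick, its top 66 mm above the bench. The handle is 169.5 mm from here along -x
- wrench: steel spanner, 190 mm long, lying on the bench; a bystander
- hammer: hammer, 280 mm long, wooden handle; a bystander
- wood_box: small open wooden box, 90 x 170 x 55 mm, empty; a bystander

How it is judged:
By the outcome, as a careful person would: the job done as asked, in the order asked, and still so for the second after the job is handed in, with the robot touching nothing.
Of part_1, part_2, part_3, part_4, part_5, part_6, part_7 only 5 to 6 are there at a start; the rules pass over those that are not, and their reading is None.
At some moment in a run one of part_1, part_2, part_3, part_4, part_5, part_6, part_7 may be knocked a few centimetres aside while the robot is not near it.
It also fails if it takes over 210 s, if anything falls off the work surface, if the arm or the gripper's body presses on something with over 40 N, if the wrist force passes 120 N, or if a joint passes its speed limit or range.

## Robot

A 6-joint arm with a two-finger parallel gripper is mounted at the origin on the work surface. World frame = base frame: x ahead of the robot, y to its left, z up, the work surface at z = 0. Lengths are in mm, angles in degrees, forces in N, time in s.
With the tool pointing down it reaches from about 275 to 850 mm from the base axis. Payload 5.2 kg.
Tool frame: the origin (TCP) lies midway between the tips of the shut fingers; the grasp point (between the pads) lies 19 mm behind it; y points along the fingers, x is the direction in which the jaws open and shut, and the axes are right-handed (so a half turn about y gives the same grasp; the last joint's range is limited). The gripper opens to 85 mm and grips with 20 to 120 N. Pads are 22 mm wide; open, the fingers measure 114 mm over their backs; the gripper's body (76 mm by 85 mm) begins 54 mm behind the grasp point. The pads swing forward as they close: fully open they stand 13 mm farther back than shut.
Start: joints at [-85.015, 14.817, 87.949, -0, 77.235, -11.62], TCP at [157.189, -527.064, 231.31] pointing down, gripper open.
Joint ranges: [-179.93, 179.93], [-52.35, 119.4], [10.71, 147.94], [-69.91, 249.91], [12.55, 155.21], [-178.61, 178.61]. Speed limits (degrees/s): [147.25, 147.25, 180, 180, 180, 180].

## Interface

Orientations are given as [roll, pitch, yaw] about the fixed x, y, z axes, in that order (R = Rz(yaw) Ry(pitch) Rx(roll)).
In Python, from plant import get_obs, get_image, finish_job, find_in, tip_of gives the robot as it stands.
- The arm moves only by the tool play_rows, never from a script. Its argument "motion" is a list of rows, each a list of 3 entries, a list of its own where there are three numbers: the finger opening in m, from 0 to 0.0854, then the shift along the tool's x, y, z in m, then the turn, a rotation vector about the tool's x, y, z in rad. In form: [[claw, [dx, dy, dz], [ax, ay, az]], ...]. A call has exactly 8 rows; each row shifts and turns the commanded pose from where the row before left it, along the tool's axes as they then stand; what a row does not reach is not made up. A row lasts 1/12 s, in which the tool goes at most 41.7 mm and 7.16 degrees, less where a joint would pass 70% of its speed; a pose out of reach is approached as far as the arm can. A call is refused whole if a number of a shift passes 0.0417 or a number of a turn 0.125, either way. A call with a gripper value outside its range is refused whole. The fingers move at their own pace and stop on an object; "grip_force" is the grip in N (left out, the last holds). Time passes only in rows, so rows that do not move let the fingers close, or fill a call up. It gives the time, the measured TCP pose, the force and the opening at its end, in the units of the state.
- get_obs(): the state, without advancing time (a new reading comes with each control period).
- get_image(name): name is "side" or "top" or "wrist"; returns a dict with "frame" (384x512x3 uint8, red, green, blue), "fx", "fy", "cx", "cy" (pixels), "eye" and "rotation" of the camera in the world. Camera axes: x right, y down, z forward; pixel columns grow to the right and rows downward; lengths in mm; the calibration is good to about 2 mm. A picture is of the moment at which its call begins. There is no depth.
- finish_job(): hands the job in, once; it reports no verdict.
Trained networks look in a picture, given as the dict that the camera call returned (one of the last four; its "shot" number tells which), for a name from the list of things; names that differ only in an ending like _2 or _b are one class to them, and where a whole thing is asked for, a point or a joint stands for the part that bears it (a point fixed in the world has none). Each returns a list of dicts, best first, with "conf" (0 to 1); they miss things now and then, are a little off and sometimes report something else, mostly with a low value. They report only what shows in the picture. A call takes as long as a camera call.
- find_in(target, picture): "box" ([left, top, right, bottom] in pixels, round what is visible of it).
- tip_of(target, picture): "xy" ([column, row] in pixels: a listed point, or the origin of a listed thing).
The state is a dict: "time_s": time; "qpos": joint angles; "qvel": joint speeds; "joint_efforts": joint torques, N m; "eef_pos": TCP position; "orientation": TCP orientation; "force": force on the tool from outside, world axes, zero at the start; "moment": the same for the moment, N m; "finger_gap": opening from 0.0 (shut) to 1.0 (fully open).
Only numpy, scipy, OpenCV 4.12 (cv2) and the standard library are available. Lean on these libraries where they do the work, as an engineer would, in place of code of your own. Each camera call takes 0.05 s, during which the arm holds its last target. There are 200 camera calls.

## Working session

There is one attempt and no reset: what is moved stays moved. The work goes in short steps, Python scripts to look and compute and a tool call to move; the robot and the scene stay as the last step left them, time stands still between calls to the robot, and variables do not carry over. Pictures are saved under pics/ and viewed, about 12 in all and at most 16, crops included, and the job is handed in when it is done.

Besides the shell and the picture viewer there is one more tool, called after "Request:" in YAML: its name, and indented under it one key for each argument. play_rows: Moves the arm, as the interface text tells. Its arguments: {"type":"object","properties":{"motion":{"type":"array"},"grip_force":{"type":"number"}},"required":["motion"]}

```bash
ls; mkdir -p pics; cat > h.py <<'E'
import numpy as np, cv2, json
from plant import get_obs, get_image, finish_job, find_in, tip_of
from scipy.spatial.transform import Rotation as R
def ray(p,uv):
    d=np.array([(uv[0]-p["cx"])/p["fx"],(uv[1]-p["cy"])/p["fy"],1.]); return np.array(p["rotation"])@d
def onz(p,uv,z):
    e=np.array(p["eye"]);d=ray(p,uv);return e+d*(z-e[2])/d[2]
def proj(p,X):
    c=np.array(p["rotation"]).T@(np.array(X)-np.array(p["eye"]));return np.array([p["fx"]*c[0]/c[2]+p["cx"],p["fy"]*c[1]/c[2]+p["cy"]])
def save(p,n,crop=None,s=1):
    f=cv2.cvtColor(np.asarray(p["frame"]),cv2.COLOR_RGB2BGR)
    if crop: f=f[crop[1]:crop[3],crop[0]:crop[2]]
    cv2.imwrite("pics/"+n+".png",cv2.resize(f,None,fx=s,fy=s,interpolation=cv2.INTER_CUBIC))
E
python3 - <<'E'
from h import *
o=get_obs();print(o)
for n in("top","side"):
    p=get_image(n);save(p,n+"0",None,1.5);print(n,p["eye"],p["fx"],np.round(p["rotation"],3).tolist())
    for t,z in(("part_1",0),("mark_1",6),("cabinet",0),("drawer_handle",46),("drawer_floor",13),("plate",0),("wrench",0),("hammer",0),("wood_box",0)):
        for d in tip_of(t,p): print(t,round(d["conf"],2),np.round(d["xy"]),np.round(onz(p,d["xy"],z)[:2]))
E
```

```text
pics
{'time_s': 0.0, 'qpos': array([-8.50159579e+01,  1.48597771e+01,  8.80114309e+01, -3.89612356e-04,
        7.72347656e+01, -1.16197375e+01]), 'qvel': array([ 0.07156442, -0.02440921,  0.06129695,  0.06722042, -0.02486263,
       -0.07060495]), 'joint_efforts': array([-6.08377086e-04, -4.46028221e+01, -2.90572375e+01, -1.19023503e-04,
        1.18398949e-02, -1.34975014e-05]), 'eef_pos': array([ 157.1350812 , -526.52160109,  230.46735874]), 'orientation': array([-89.97902731,   0.10387823, -73.39611495]), 'force': array([ 0.20258511,  0.38303768, -0.07422899]), 'moment': array([-0.01018394, -0.00504341, -0.01248411]), 'finger_gap': 0.9999645240960686}
top [ 406.35531251  -23.73487164 1123.44517127] 348.48343012143647 [-171.566, -0.175, -88.391]Traceback (most recent call last):
  File "<stdin>", line 6, in <module>
  File "h.py", line 7, in onz
    e=np.array(p["eye"]);d=ray(p,uv);return e+d*(z-e[2])/d[2]
                                                         ~^^^
IndexError: invalid index to scalar variable.
```

```bash
sed -i 's/^def ray/def rot(p): return R.from_euler("xyz",p["rotation"],degrees=True).as_matrix()\ndef ray/; s/np.array(p\["rotation"\])/rot(p)/g' h.py
python3 - <<'E'
from h import *
for n in("top","side"):
    p=get_image(n);save(p,n+"0",None,1.5);print(n,p["eye"],p["fx"],np.round(p["rotation"],3).tolist())
    for t,z in(("part_1",0),("mark_1",6),("cabinet",0),("drawer_handle",46),("drawer_floor",13),("plate",0),("wrench",0),("hammer",0),("wood_box",0)):
        for d in tip_of(t,p): print(t,round(d["conf"],2),np.round(d["xy"]),np.round(onz(p,d["xy"],z)[:2]))
E
```

```text
top [ 406.35531251  -23.73487164 1123.44517127] 348.48343012143647 [-171.566, -0.175, -88.391]
part_1 0.8 [257. 236.] [434. -17.]
part_1 0.71 [295. 171.] [ 650. -134.]
part_1 0.7 [220. 165.] [661. 111.]
part_1 0.68 [210. 201.] [540. 139.]
part_1 0.61 [257. 165.] [667. -10.]
mark_1 0.91 [150. 180.] [603. 338.]
mark_1 0.87 [155. 207.] [517. 314.]
mark_1 0.73 [170. 250.] [383. 259.]
mark_1 0.55 [163. 228.] [448. 285.]
cabinet 0.87 [391. 174.] [ 646. -451.]
cabinet 0.53 [223. 168.] [651. 101.]
drawer_handle 0.86 [369. 223.] [ 480. -361.]
plate 0.97 [158. 212.] [502. 307.]
wrench 0.93 [262. 260.] [359. -36.]
wrench 0.49 [156. 205.] [524. 313.]
hammer 0.74 [289. 133.] [ 778. -113.]
wood_box 0.87 [206. 130.] [779. 166.]
side [371.08172742 947.85942211 780.15616026] 448.23152537888046 [-125.2, -0.299, -168.286]
part_1 0.9 [216. 220.] [675. -14.]
part_1 0.89 [212. 247.] [655.  99.]
part_1 0.89 [246. 264.] [554. 141.]
part_1 0.83 [228. 199.] [ 668. -122.]
part_1 0.7 [296. 230.] [450. -17.]
mark_1 0.96 [273. 315.] [459. 293.]
mark_1 0.93 [206. 324.] [597. 347.]
mark_1 0.88 [301. 310.] [401. 268.]
mark_1 0.78 [238. 318.] [533. 318.]
mark_1 0.69 [248. 263.] [549. 144.]
cabinet 0.92 [254. 148.] [ 656. -449.]
drawer_handle 0.66 [291. 153.] [ 512. -363.]
drawer_floor 0.71 [260. 147.] [ 631. -439.]
plate 0.8 [258. 318.] [491. 303.]
plate 0.7 [261. 148.] [ 631. -459.]
plate 0.54 [194. 199.] [ 770. -101.]
wrench 0.71 [325. 226.] [372. -50.]
hammer 0.86 [193. 203.] [765. -82.]
hammer 0.44 [204. 324.] [603. 346.]
wood_box 0.81 [155. 258.] [787. 168.]
```

View pics/top0.png

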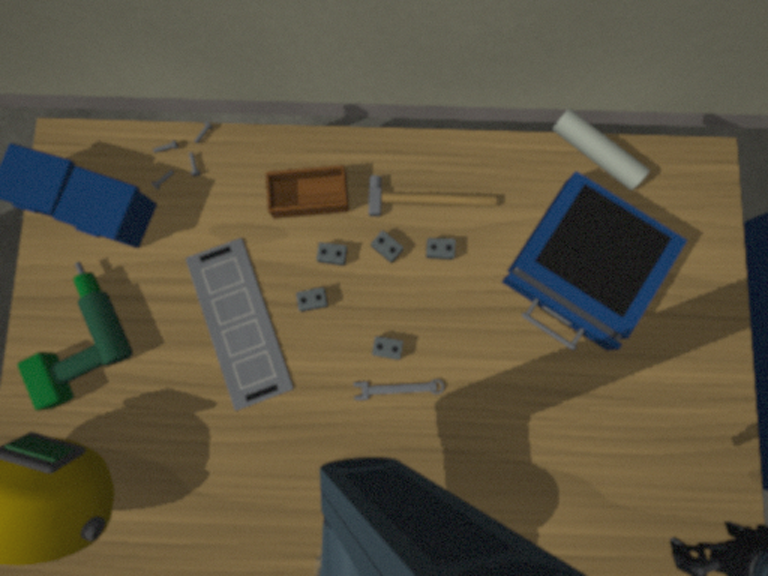

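View pics/side0.png

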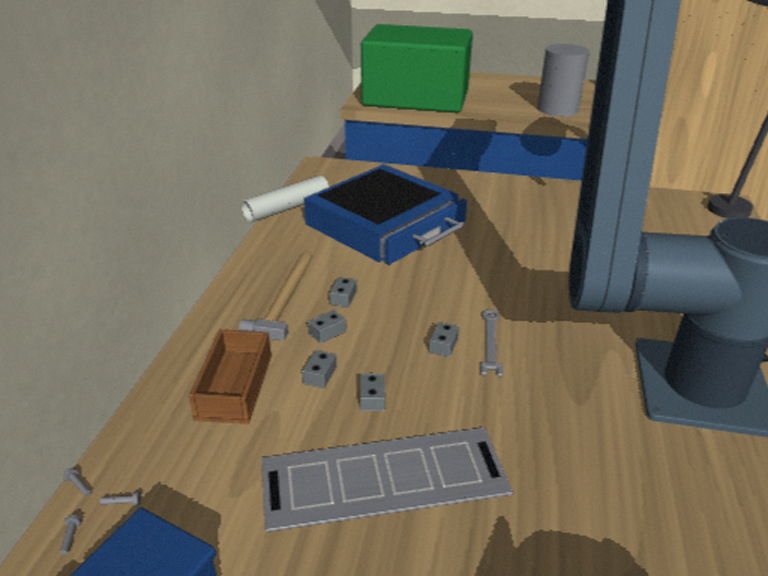

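Request:
play_rows:
  motion:
    - [0.085, [0, 0, 0], [0, -0.097, 0]]
    - [0.085, [0, 0, 0], [0, -0.097, 0]]
    - [0.085, [0, 0, 0], [0, -0.097, 0]]
    - [0.085, [0, 0, 0], [0, -0.097, 0]]
    - [0.085, [0, 0, 0], [0, -0.097, 0]]
    - [0.085, [0, 0, 0], [0, -0.097, 0]]
    - [0.085, [0, 0, 0], [0, -0.097, 0]]
    - [0.085, [0, 0, 0], [0, -0.097, 0]]
  grip_force: 40

```text
time_s: 1.77
eef_pos: [157.2, -527.1, 231.3]
orientation: [-90.0, -0.0, -28.7]
force: [0.4, 0.4, -0.1]
finger_gap: 0.994
```

Request:
play_rows:
  motion:
    - [0.04, [0.019, -0.01, 0.038], [0, 0, 0]]
    - [0.04, [0.019, -0.01, 0.038], [0, 0, 0]]
    - [0.04, [0.019, -0.01, 0.038], [0, 0, 0]]
    - [0.04, [0.019, -0.01, 0.038], [0, 0, 0]]
    - [0.04, [0.019, -0.01, 0.038], [0, 0, 0]]
    - [0.04, [0.019, -0.01, 0.038], [0, 0, 0]]
    - [0.04, [0.019, -0.01, 0.038], [0, 0, 0]]
    - [0.04, [0.019, -0.01, 0.038], [0, 0, 0]]

```text
time_s: 2.43
eef_pos: [426.0, -341.8, 308.4]
orientation: [-90.0, -0.0, -28.9]
force: [0.3, -1.3, 0.7]
finger_gap: 0.464
```

```bash
python3 - <<'E'
from h import *
o=get_obs();print(o["time_s"],o["eef_pos"],o["orientation"],o["finger_gap"],o["force"],o["qpos"])
p=get_image("wrist");save(p,"w1");print(p["eye"],p["rotation"],p["fx"])
for t,z in(("part_1",0),("cabinet",0),("drawer_handle",46),("drawer_floor",13)):
    for d in tip_of(t,p): print(t,round(d["conf"],2),np.round(d["xy"]),np.round(onz(p,d["xy"],z)[:2]))
E
```

```text
2.4333 [ 425.97824745 -341.8265415   308.39015511] [-9.00113744e+01 -2.93515375e-02 -2.89433901e+01] 0.46429159617049937 [ 0.25055929 -1.25951827  0.66876617] [-5.04500967e+01  1.21298926e+01  8.07576674e+01  1.78357329e-04
  8.70809621e+01 -2.15067127e+01]
[ 461.19311367 -276.98544082  451.13218671] [ 1.63276313e+02 -6.18302010e-02 -2.89201454e+01] 295.9258092429404
cabinet 0.93 [421. 140.] [ 652. -441.]
drawer_handle 0.9 [301. 144.] [ 487. -350.]
```

View pics/w1.png

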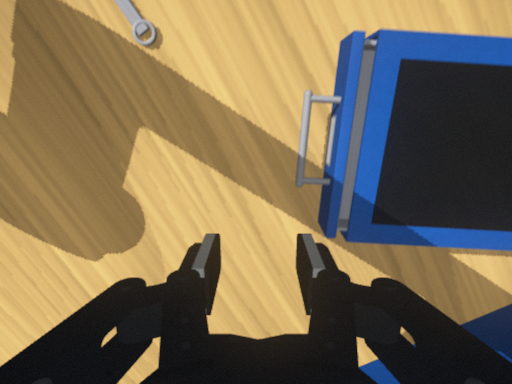

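```bash
python3 - <<'E'
from h import *
p=get_image("wrist")
a=onz(p,(307,93),46);b=onz(p,(300,184),46);m=(a+b)/2
c=onz(p,(379,30),70);d=onz(p,(346,241),70)
f=onz(p,(361,32),66);g=onz(p,(334,236),66)  # back? front panel edge
h=onz(p,(345,40),66);k=onz(p,(320,228),66)
for s,t in((a,b),(c,d),(f,g),(h,k)): v=(s-t);print(s[:2].round(),t[:2].round(),np.hypot(*v[:2]).round(1),np.degrees(np.arctan2(v[1],v[0]))-90)
print(m)
o=get_obs();x=R.from_euler("xyz",o["orientation"],degrees=True).as_matrix();print(x.T@(m-o["eef_pos"]))
E
```

```text
[ 522. -297.] [ 459. -402.] 122.0 -30.76423394970646
[ 621. -274.] [ 479. -500.] 267.0 -32.10003672455785
[ 604. -266.] [ 468. -487.] 259.8 -31.552574877889867
[ 584. -265.] [ 456. -467.] 239.3 -32.4226322153216
[ 490.65145058 -349.41891348   46.        ]
[ 61.53207462 261.13929771  27.31870081]
```

Request:
play_rows:
  motion:
    - [0.04, [0.01, 0.015, 0.0025], [0, 0.054, 0]]
    - [0.04, [0.01, 0.015, 0.0025], [0, 0, 0]]
    - [0.04, [0.01, 0.015, 0.0025], [0, 0, 0]]
    - [0.04, [0, 0.015, 0.0025], [0, 0, 0]]
    - [0.04, [0, 0.015, 0.0025], [0, 0, 0]]
    - [0.04, [0, 0.015, 0.0025], [0, 0, 0]]
    - [0.04, [0, 0, 0], [0, 0, 0]]
    - [0.04, [0, 0, 0], [0, 0, 0]]

```text
time_s: 3.4
eef_pos: [456.6, -346.6, 216.8]
orientation: [-90.0, 0.2, -32.2]
force: [0.3, 0.3, 0.5]
finger_gap: 0.467
```

```bash
python3 - <<'E'
from h import *
p=get_image("wrist");save(p,"w2");o=get_obs()
print(o["eef_pos"],o["orientation"],p["eye"])
x=R.from_euler("xyz",o["orientation"],degrees=True).as_matrix()
for d in tip_of("drawer_handle",p): m=onz(p,d["xy"],46);print(round(d["conf"],2),np.round(d["xy"]),m,x.T@(m-o["eef_pos"]))
E
```

```text
[ 457.21130403 -347.02855314  217.8745973 ] [-9.00079458e+01  2.44626178e-02 -3.21414483e+01] [ 495.66404261 -284.17518185  359.54930317]
0.97 [289. 159.] [ 493.17716903 -348.55645065   46.        ] [ 31.33987698 171.85875654  17.86435071]
```

View pics/w2.png

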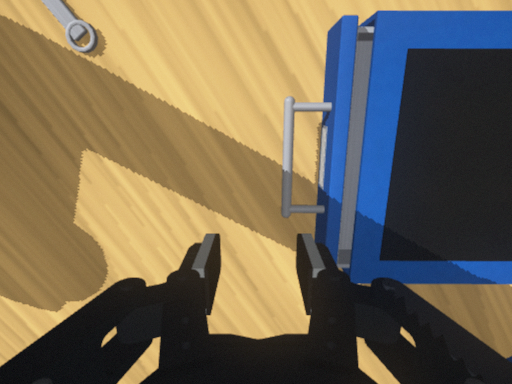

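```bash
python3 - <<'E'
from h import *
p=get_image("wrist")
def ang(u,v,z):
    s=onz(p,u,z)-onz(p,v,z);return np.hypot(*s[:2]).round(1),(np.degrees(np.arctan2(s[1],s[0]))-90).round(1)
print(ang((290,101),(286,213),46),ang((377,11),(350,281),70),ang((410,49),(380,260),70))
print(onz(p,(288,157),46),onz(p,(377,11),70),onz(p,(350,281),70),onz(p,(336,130),66))
E
```

```text
(np.float64(121.5), np.float64(-32.5)) (np.float64(268.8), np.float64(-32.0)) (np.float64(212.2), np.float64(-32.6))
[ 495.0784139 -347.9145714   46.       ] [ 625.29821257 -274.02257706   70.        ] [ 483.00300306 -502.02973402   70.        ] [ 548.4987895  -345.89805527   66.        ]
```

Request:
play_rows:
  motion:
    - [0.04, [0.016, 0, 0.009], [0, 0, 0]]
    - [0.04, [0.0165, 0, 0.009], [0, 0, 0]]
    - [0.04, [0, 0.03, 0], [0, 0, 0]]
    - [0.04, [0, 0.03, 0], [0, 0, 0]]
    - [0.04, [0, 0.03, 0], [0, 0, 0]]
    - [0.04, [0, 0.03, 0], [0, 0, 0]]
    - [0.04, [0, 0, 0], [0, 0, 0]]
    - [0.04, [0, 0, 0], [0, 0, 0]]

```text
time_s: 4.22
eef_pos: [494.7, -347.7, 97.4]
orientation: [-90.0, 0.1, -32.0]
force: [-0.4, -0.6, 0.4]
finger_gap: 0.468
```

```bash
python3 - <<'E'
from h import *
p=get_image("wrist");save(p,"w3");o=get_obs()
print(o["eef_pos"],o["orientation"],o["force"])
x=R.from_euler("xyz",o["orientation"],degrees=True).as_matrix()
for d in tip_of("drawer_handle",p): m=onz(p,d["xy"],46);print(round(d["conf"],2),np.round(d["xy"]),m,x.T@(m-o["eef_pos"]))
E
```

```text
[ 495.77290272 -348.75621991   99.19939776] [-9.00206303e+01 -8.52046502e-02 -3.20432057e+01] [-0.05735178  0.09379785  0.49127064]
0.79 [254. 220.] [ 489.59309542 -349.59114023   46.        ] [-4.87443628 53.19363974 -3.96731569]
```

Request:
play_rows:
  motion:
    - [0.035, [-0.003, 0.015, -0.002], [0, 0, 0]]
    - [0.035, [0, 0.02, 0], [0, 0, 0]]
    - [0.035, [0, 0.02, 0], [0, 0, 0]]
    - [0.035, [0, 0.015, 0], [0, 0, 0]]
    - [0.035, [0, 0, 0], [0, 0, 0]]
    - [0.0, [0, 0, 0], [0, 0, 0]]
    - [0.0, [0, 0, 0], [0, 0, 0]]
    - [0.0, [0, 0, 0], [0, 0, 0]]

```text
time_s: 4.98
eef_pos: [492.9, -349.3, 30.2]
orientation: [-90.1, -0.2, -32.0]
force: [-0.6, 0.6, 3.8]
finger_gap: 0.108
```

Request:
play_rows:
  motion:
    - [0.0, [0, 0, 0], [0, 0, 0]]
    - [0.0, [0, 0, 0], [0, 0, 0]]
    - [0.0, [-0.01, 0, 0], [0, 0, 0]]
    - [0.0, [-0.015, 0, 0], [0, 0, 0]]
    - [0.0, [-0.015, 0, 0], [0, 0, 0]]
    - [0.0, [-0.015, 0, 0], [0, 0, 0]]
    - [0.0, [-0.015, 0, 0], [0, 0, 0]]
    - [0.0, [-0.01, 0, 0], [0, 0, 0]]

```text
time_s: 5.65
eef_pos: [424.9, -306.4, 30.1]
orientation: [-90.0, -0.3, -32.0]
force: [2.2, 1.6, 6.9]
finger_gap: 0.111
```

Request:
play_rows:
  motion:
    - [0.0, [-0.01, 0, 0], [0, 0, 0]]
    - [0.0, [-0.01, 0, 0], [0, 0, 0]]
    - [0.0, [-0.01, 0, 0], [0, 0, 0]]
    - [0.0, [-0.01, 0, 0], [0, 0, 0]]
    - [0.0, [-0.01, 0, 0], [0, 0, 0]]
    - [0.0, [-0.007, 0, 0], [0, 0, 0]]
    - [0.0, [-0.004, 0, 0], [0, 0, 0]]
    - [0.0, [0, 0, 0], [0, 0, 0]]

```text
time_s: 6.32
eef_pos: [373.3, -273.8, 30.1]
orientation: [-90.0, -0.3, -32.0]
force: [1.1, 4.2, 12.0]
finger_gap: 0.11
```

Request:
play_rows:
  motion:
    - [0.0, [-0.004, 0, 0], [0, 0, 0]]
    - [0.0, [-0.004, 0, 0], [0, 0, 0]]
    - [0.0, [-0.004, 0, 0], [0, 0, 0]]
    - [0.0, [0, 0, 0], [0, 0, 0]]
    - [0.0, [0, 0, 0], [0, 0, 0]]
    - [0.0, [0, 0, 0], [0, 0, 0]]
    - [0.0, [0, 0, 0], [0, 0, 0]]
    - [0.0, [0, 0, 0], [0, 0, 0]]

```text
time_s: 6.98
eef_pos: [363.6, -267.7, 30.1]
orientation: [-90.0, -0.3, -32.0]
force: [1.2, 5.4, 14.1]
finger_gap: 0.11
```

Request:
play_rows:
  motion:
    - [0.04, [0, 0, 0], [0, 0, 0]]
    - [0.04, [0, 0, 0], [0, 0, 0]]
    - [0.04, [0, 0, 0], [0, 0, 0]]
    - [0.04, [0, -0.015, 0], [0, 0, 0]]
    - [0.04, [0, -0.03, 0], [0, 0, 0]]
    - [0.04, [0, -0.03, 0], [0, 0, 0]]
    - [0.04, [0, -0.03, 0], [0, -0.11, 0]]
    - [0.05, [0, -0.03, 0], [0, -0.11, 0]]

```text
time_s: 7.65
eef_pos: [361.6, -266.6, 164.0]
orientation: [-90.0, 0.0, -19.1]
force: [0.0, -1.1, -0.8]
finger_gap: 0.58
```

Request:
play_rows:
  motion:
    - [0.08, [0, -0.03, 0], [0, -0.11, 0]]
    - [0.08, [0, -0.03, 0], [0, -0.11, 0]]
    - [0.08, [0, -0.03, 0], [0, -0.118, 0]]
    - [0.08, [0.028, -0.015, 0.0325], [0, 0, 0]]
    - [0.08, [0.028, -0.015, 0.0325], [0, 0, 0]]
    - [0.08, [0.028, -0.015, 0.0325], [0, 0, 0]]
    - [0.08, [0.028, -0.015, 0.0325], [0, 0, 0]]
    - [0.08, [0.028, -0.015, 0.0325], [0, 0, 0]]

```text
time_s: 8.32
eef_pos: [491.1, -116.6, 322.3]
orientation: [-90.0, -0.0, -0.1]
force: [1.1, -1.2, 0.1]
finger_gap: 0.94
```

Request:
play_rows:
  motion:
    - [0.08, [0.028, 0, 0.0325], [0, 0, 0]]
    - [0.08, [0.028, 0, 0.0325], [0, 0, 0]]
    - [0.08, [0, 0, 0], [0, 0, 0]]
    - [0.08, [0, 0, 0], [0, 0, 0]]
    - [0.08, [0, 0, 0], [0, 0, 0]]
    - [0.08, [0, 0, 0], [0, 0, 0]]
    - [0.08, [0, 0, 0], [0, 0, 0]]
    - [0.08, [0, 0, 0], [0, 0, 0]]

```text
time_s: 8.98
eef_pos: [544.3, -56.1, 321.6]
orientation: [-90.0, -0.0, -0.2]
force: [-0.5, 0.0, 0.5]
finger_gap: 0.934
```

```bash
cat >> h.py <<'E'
def hole_blocks(p):
    "part centre (z=0) and yaw from the two dark holes near each network hit"
    out=[]
    for d in tip_of("part_1",p):
        if d["conf"]<.3: continue
        c=proj(p,onz(p,d["xy"],0)+[0,0,30]); 
        out.append((round(d["conf"],2),np.round(d["xy"]).tolist(),onz(p,d["xy"],0)[:2].round(1).tolist()))
    return out
E
python3 - <<'E'
from h import *
o=get_obs();print(o["time_s"],o["eef_pos"],o["orientation"],o["force"])
p=get_image("wrist");save(p,"w4",None,1.5);np.save("w4.npy",p,allow_pickle=True)
for b in hole_blocks(p): print(b)
for d in find_in("part_1",p): print(round(d["conf"],2),np.round(d["box"]))
E
```

```text
8.9833 [544.31082997 -56.11529608 321.63455286] [-9.00083845e+01 -5.51238271e-03 -1.77034444e-01] [-0.47434789  0.02094817  0.52595717]
(0.97, [197.0, 129.0], [450.6, -19.0])
(0.88, [333.0, 195.0], [666.8, -125.4])
(0.85, [329.0, 35.0], [645.5, 110.4])
(0.72, [341.0, 123.0], [671.3, -10.5])
(0.63, [260.0, 4.0], [547.4, 148.7])
0.88 [177. 108. 211. 150.]
0.75 [247.   0. 280.  32.]
0.68 [316. 175. 353. 221.]
0.59 [316.  98. 369. 150.]
0.59 [314.   3. 354.  62.]
0.54 [166. 226. 428. 384.]
```

View pics/w4.png

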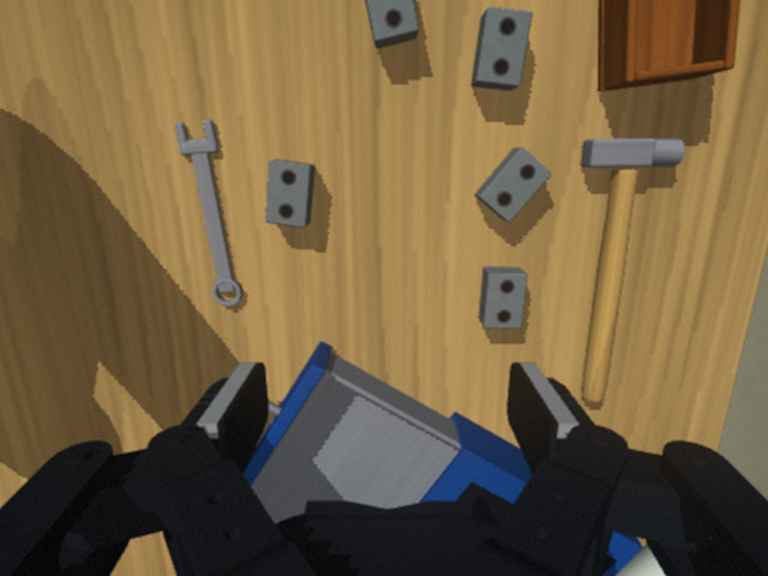

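```bash
python3 - <<'E'
from h import *
p=np.load("w4.npy",allow_pickle=True).item()
for n,u,v in(("A",(288,177),(286,211)),("B",(508,26),(501,67)),("C",(527,172),(504,199)),("D",(507,287),(503,316))):
    a=onz(p,np.array(u)/1.5,30);b=onz(p,np.array(v)/1.5,30);s=a-b
    print(n,((a+b)/2)[:2].round(1),"len",np.hypot(*s[:2]).round(1),"yaw",(np.degrees(np.arctan2(s[1],s[0]))-90).round(1))
E
```

```text
A [448.6 -17.1] len 32.3 yaw -7.3
B [648.  109.3] len 32.5 yaw -6.7
C [667.2  -9.7] len 32.1 yaw -38.5
D [ 665.9 -126.4] len 31.5 yaw -3.3
```

Request:
play_rows:
  motion:
    - [0.07, [-0.032, 0.035, 0.013], [0, 0, 0]]
    - [0.07, [-0.032, 0.035, 0.013], [0, 0, 0]]
    - [0.07, [-0.032, 0.035, 0.013], [0, 0, 0]]
    - [0.07, [0, 0.035, 0], [0, 0.124, 0]]
    - [0.07, [0, 0.035, 0], [0, 0, 0]]
    - [0.07, [0, 0.035, 0], [0, 0, 0]]
    - [0.07, [0, 0.035, 0], [0, 0, 0]]
    - [0.07, [0, 0.025, 0], [0, 0, 0]]

```text
time_s: 9.8
eef_pos: [462.2, -21.7, 65.3]
orientation: [-90.0, 0.1, -7.2]
force: [-0.1, -0.0, 0.2]
finger_gap: 0.82
```

Request:
play_rows:
  motion:
    - [0.07, [0, 0.02, 0], [0, 0, 0]]
    - [0.07, [0, 0.02, 0], [0, 0, 0]]
    - [0.07, [0, 0.011, 0], [0, 0, 0]]
    - [0.07, [0, 0, 0], [0, 0, 0]]
    - [0.07, [0, 0, 0], [0, 0, 0]]
    - [0.03, [0, 0, 0], [0, 0, 0]]
    - [0.03, [0, 0, 0], [0, 0, 0]]
    - [0.03, [0, 0, 0], [0, 0, 0]]
  grip_force: 60

```text
time_s: 10.47
eef_pos: [462.1, -21.5, 17.6]
orientation: [-90.0, 0.1, -7.1]
force: [-2.5, 1.2, -1.1]
finger_gap: 0.449
```

Request:
play_rows:
  motion:
    - [0.03, [0, 0, 0], [0, 0, 0]]
    - [0.03, [0, 0, 0], [0, 0, 0]]
    - [0.03, [0, -0.02, 0], [0, 0, 0]]
    - [0.03, [0, -0.04, 0], [0, 0, 0]]
    - [0.03, [0, -0.04, 0], [0, 0, 0]]
    - [0.03, [0, 0, 0], [0, 0, 0]]
    - [0.03, [0, 0, 0], [0, 0, 0]]
    - [0.03, [0, 0, 0], [0, 0, 0]]

```text
time_s: 11.13
eef_pos: [463.0, -21.7, 116.2]
orientation: [-90.0, 0.0, -7.2]
force: [-0.7, 0.3, -6.7]
finger_gap: 0.45
```

Request:
play_rows:
  motion:
    - [0.03, [0, 0, 0], [0, 0, 0]]
    - [0.03, [0, 0, 0], [0, 0, 0]]
    - [0.03, [0, 0, 0], [0, 0, 0]]
    - [0.03, [0, 0, 0], [0, 0, 0]]
    - [0.03, [0, 0, 0], [0, 0, 0]]
    - [0.03, [0, 0, 0], [0, 0, 0]]
    - [0.03, [0, 0, 0], [0, 0, 0]]
    - [0.03, [0, 0, 0], [0, 0, 0]]

```text
time_s: 11.8
eef_pos: [463.6, -21.8, 116.4]
orientation: [-90.0, 0.0, -7.2]
force: [-0.8, 0.4, -5.5]
finger_gap: 0.445
```

```bash
python3 - <<'E'
from h import *
for i in range(4):
    p=get_image("wrist");o=get_obs();print(o["time_s"],o["eef_pos"].round(1),o["orientation"].round(1),o["force"].round(2),o["finger_gap"].round(3))
save(p,"w5")
E
```

```text
Traceback (most recent call last):
AttributeError: 'float' object has no attribute 'round'
```

Request:
play_rows:
  motion:
    - [0.03, [0, 0.035, 0], [0, 0, 0]]
    - [0.03, [0, 0.035, 0], [0, 0, 0]]
    - [0.03, [0, 0.02, 0], [0, 0, 0]]
    - [0.03, [0, 0.007, 0], [0, 0, 0]]
    - [0.03, [0, 0, 0], [0, 0, 0]]
    - [0.03, [0, 0.002, 0], [0, 0, 0]]
    - [0.06, [0, 0, 0], [0, 0, 0]]
    - [0.06, [0, 0, 0], [0, 0, 0]]

```text
time_s: 12.52
eef_pos: [465.1, -22.3, 18.7]
orientation: [-90.0, -0.2, -7.2]
force: [0.1, -0.2, 0.1]
finger_gap: 0.698
```

Request:
play_rows:
  motion:
    - [0.06, [0, 0, 0.0045], [0, 0, 0]]
    - [0.06, [0, 0.01, 0], [0, 0, 0]]
    - [0.06, [0, 0.007, 0], [0, 0, 0]]
    - [0.06, [0, 0, 0], [0, 0, 0]]
    - [0.03, [0, 0, 0], [0, 0, 0]]
    - [0.03, [0, 0, 0], [0, 0, 0]]
    - [0.03, [0, 0, 0], [0, 0, 0]]
    - [0.03, [0, 0, 0], [0, 0, 0]]

```text
time_s: 13.18
eef_pos: [464.7, -17.4, 1.0]
orientation: [-90.0, -0.1, -7.2]
force: [0.1, 0.6, 3.7]
finger_gap: 0.455
```

```bash
python3 - <<'E'
from h import *
p=get_image("wrist");o=get_obs();print(o["time_s"],o["eef_pos"].round(1),o["orientation"].round(1),o["force"].round(2),o["finger_gap"])
save(p,"w5")
E
```

```text
13.2333 [464.7 -17.4   1. ] [-90.   -0.1  -7.2] [-0.31  0.47  4.38] 0.45715342501178086
```

View pics/w5.png

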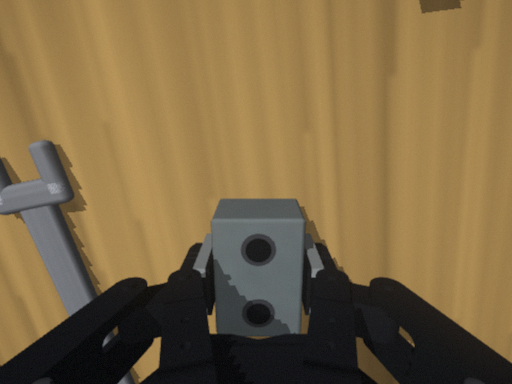

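Request:
play_rows:
  motion:
    - [0.03, [0, -0.02, 0], [0, 0, 0]]
    - [0.03, [0, -0.03, 0], [0, 0, 0]]
    - [0.03, [0, -0.03, 0], [0, -0.1185, 0]]
    - [0.03, [0, -0.03, 0], [0, -0.1185, 0]]
    - [0.03, [0, -0.03, 0], [0, -0.1185, 0]]
    - [0.03, [0, -0.03, 0], [0, -0.1185, 0]]
    - [0.03, [0.02, -0.01, 0.03], [0, 0, 0]]
    - [0.03, [0.02, -0.01, 0.03], [0, 0, 0]]

```text
time_s: 13.9
eef_pos: [481.4, 51.9, 191.7]
orientation: [-90.1, -0.1, 19.8]
force: [-0.0, 0.2, -5.8]
finger_gap: 0.455
```

Request:
play_rows:
  motion:
    - [0.03, [0.02, 0, 0.03], [0, 0, 0]]
    - [0.03, [0.02, 0, 0.03], [0, 0, 0]]
    - [0.03, [0.02, 0, 0.03], [0, 0, 0]]
    - [0.03, [0.02, 0, 0.03], [0, 0, 0]]
    - [0.03, [0.02, 0, 0.03], [0, 0, 0]]
    - [0.03, [0, 0, 0], [0, 0, 0]]
    - [0.03, [0, 0, 0], [0, 0, 0]]
    - [0.03, [0, 0, 0], [0, 0, 0]]

```text
time_s: 14.57
eef_pos: [522.6, 227.6, 189.0]
orientation: [-90.0, 0.2, 20.1]
force: [-0.3, 0.7, -5.1]
finger_gap: 0.456
```

```bash
python3 - <<'E'
from h import *
p=get_image("wrist");o=get_obs();print(o["time_s"],o["eef_pos"].round(1),o["orientation"].round(1),o["force"].round(2),o["finger_gap"])
save(p,"w6",None,1.5);np.save("w6.npy",p,allow_pickle=True)
for t,z in(("mark_1",6),("plate",0)):
    for d in tip_of(t,p): print(t,round(d["conf"],2),np.round(d["xy"]),np.round(onz(p,d["xy"],z)[:2],1))
E
```

```text
14.6167 [522.9 227.  189.3] [-90.    0.2  20. ] [-0.27 -0.66 -6.08] 0.4560423291281127
mark_1 0.93 [223.  97.] [459.6 290.6]
mark_1 0.87 [363.  90.] [594.7 347.7]
mark_1 0.85 [291.  95.] [525.7 317.3]
mark_1 0.77 [157. 102.] [396.4 262.3]
mark_1 0.34 [255.  94.] [490.7 305.3]
plate 0.63 [259.  96.] [495.3 305.3]
```

View pics/w6.png

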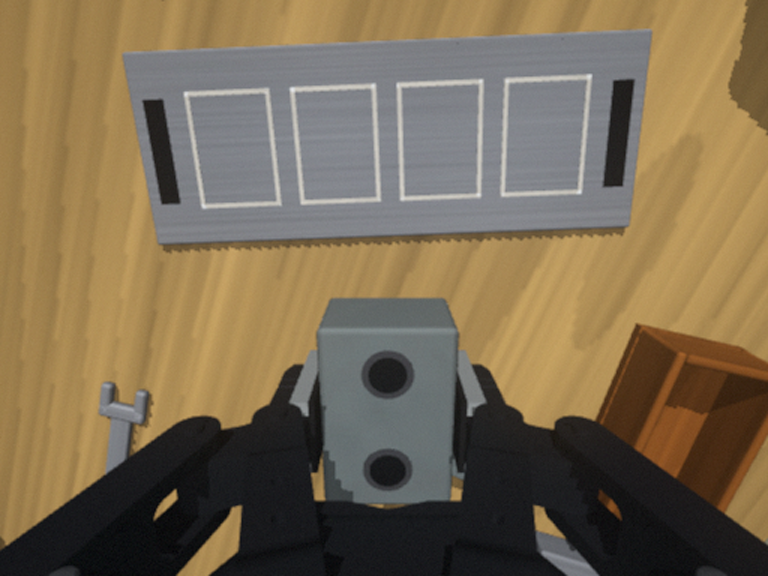

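```bash
python3 - <<'E'
from h import *
p=np.load("w6.npy",allow_pickle=True).item()
q=[[(185,93),(269,89),(280,204),(204,207)],[(291,88),(376,85),(380,200),(302,203)],[(398,83),(482,80),(482,196),(402,199)],[(505,78),(590,75),(583,192),(502,195)]]
C=[]
for s in q:
    w=np.array([onz(p,np.array(u)/1.5,6)[:2] for u in s]);C.append(w.mean(0));print(w.mean(0).round(1),np.linalg.norm(w[1]-w[0]).round(1),np.linalg.norm(w[3]-w[0]).round(1))
C=np.array(C);m=C.mean(0);k=np.array([-108,-36,36,108])
d=(C-m).T@k/(k@k);yaw=np.degrees(np.arctan2(d[1],d[0]));print("scale",np.hypot(*d),"yaw",yaw,"centre",m)
e=d/np.hypot(*d);print([(m+e*t).round(1).tolist() for t in k])
h=[onz(p,np.array(u)/1.5,218.3) for u in((388,375),(387,469))];b=(h[0]+h[1])/2
x=R.from_euler("xyz",[-90,0.2,20],degrees=True).as_matrix();print("held",x.T@(b-[522.9,227,189.3]),np.linalg.norm(h[0]-h[1]),np.degrees(np.arctan2(*(h[0]-h[1])[[1,0]]))-90)
E
```

```text
[395.3 263.8] 57.2 76.4
[462.  291.1] 57.4 76.6
[528.9 318.7] 56.3 76.8
[595.4 346.2] 56.6 77.0
scale 1.0022757576018215 yaw 22.3882821635598 centre [495.3841229  304.94975711]
[[395.5, 263.8], [462.1, 291.2], [528.7, 318.7], [595.2, 346.1]]
held [  0.20774314 -29.00090184  -0.65238181] 31.65307118955102 19.56315762581623
```

Request:
play_rows:
  motion:
    - [0.03, [0, 0, 0], [0, -0.042, 0]]
    - [0.03, [-0.026, 0, 0.0208], [0, 0, 0]]
    - [0.03, [-0.026, 0, 0.0208], [0, 0, 0]]
    - [0.03, [-0.026, 0, 0.0208], [0, 0, 0]]
    - [0.03, [-0.026, 0, 0.0208], [0, 0, 0]]
    - [0.03, [0, 0.035, 0], [0, 0, 0]]
    - [0.03, [0, 0.035, 0], [0, 0, 0]]
    - [0.03, [0, 0.035, 0], [0, 0, 0]]

```text
time_s: 15.38
eef_pos: [396.5, 264.8, 85.9]
orientation: [-90.0, -0.3, 22.4]
force: [0.3, -0.9, -6.3]
finger_gap: 0.456
```

Request:
play_rows:
  motion:
    - [0.03, [0, 0.025, 0], [0, 0, 0]]
    - [0.03, [0, 0.015, 0], [0, 0, 0]]
    - [0.03, [0, 0, 0], [0, 0, 0]]
    - [0.03, [0, 0, 0], [0, 0, 0]]
    - [0.03, [0, 0, 0], [0, 0, 0]]
    - [0.03, [0, 0, 0], [0, 0, 0]]
    - [0.03, [0, 0, 0], [0, 0, 0]]
    - [0.03, [0, 0, 0], [0, 0, 0]]

```text
time_s: 16.05
eef_pos: [396.8, 265.4, 46.6]
orientation: [-90.0, -0.1, 22.4]
force: [-0.6, -1.0, -6.4]
finger_gap: 0.459
```

```bash
python3 - <<'E'
from h import *
p=get_image("top");o=get_obs();print(o["time_s"],o["eef_pos"].round(1),o["orientation"].round(1),o["force"].round(2))
for b in hole_blocks(p): print(b)
E
```

```text
16.1 [396.6 265.4  46.4] [-90.   -0.1  22.4] [-0.05 -1.16 -5.63]
(0.8, [258.0, 165.0], [664.3, -11.7])
(0.69, [164.0, 248.0], [387.0, 278.2])
(0.57, [221.0, 168.0], [652.1, 108.5])
```

Request:
play_rows:
  motion:
    - [0.03, [-0.0015, 0.015, -0.001], [0, 0, 0]]
    - [0.03, [0, 0.013, 0], [0, 0, 0]]
    - [0.03, [0, 0.008, 0], [0, 0, 0]]
    - [0.03, [0, 0.003, 0], [0, 0, 0]]
    - [0.03, [0, 0, 0], [0, 0, 0]]
    - [0.052, [0, 0, 0], [0, 0, 0]]
    - [0.052, [0, 0, 0], [0, 0, 0]]
    - [0.052, [0, 0, 0], [0, 0, 0]]

```text
time_s: 16.82
eef_pos: [396.0, 264.1, 7.1]
orientation: [-90.0, -0.1, 22.4]
force: [-0.2, 0.1, 0.6]
finger_gap: 0.606
```

Request:
play_rows:
  motion:
    - [0.052, [0, -0.02, 0], [0, 0, 0]]
    - [0.052, [0, -0.035, 0], [0, 0, 0]]
    - [0.052, [0, -0.035, 0], [0, 0, 0]]
    - [0.052, [0, -0.035, 0], [0, 0, 0]]
    - [0.052, [0, -0.035, 0], [0, 0, 0]]
    - [0.07, [0.036, 0, -0.02], [0, 0, 0]]
    - [0.07, [0.036, 0, -0.02], [0, 0, 0]]
    - [0.07, [0.036, 0, -0.02], [0, 0, 0]]

```text
time_s: 17.48
eef_pos: [519.8, 249.7, 168.8]
orientation: [-90.0, -0.3, 22.5]
force: [0.1, 1.1, 0.1]
finger_gap: 0.817
```

Request:
play_rows:
  motion:
    - [0.07, [0, -0.015, 0], [0, 0.0875, 0]]
    - [0.07, [0, -0.015, 0], [0, 0.0875, 0]]
    - [0.07, [0.001, 0, -0.0375], [0, 0, 0]]
    - [0.07, [0.001, 0, -0.0375], [0, 0, 0]]
    - [0.07, [0.001, 0, -0.0375], [0, 0, 0]]
    - [0.07, [0.001, 0, -0.0375], [0, 0, 0]]
    - [0.07, [0, 0, -0.0375], [0, 0, 0]]
    - [0.07, [0, 0, 0], [0, 0, 0]]

```text
time_s: 18.15
eef_pos: [563.8, 60.6, 196.8]
orientation: [-90.2, -0.1, 12.1]
force: [0.7, -0.7, 1.1]
finger_gap: 0.817
```

Request:
play_rows:
  motion:
    - [0.07, [0, 0, 0], [0, 0, 0]]
    - [0.07, [0, 0, 0], [0, 0, 0]]
    - [0.07, [0, 0, 0], [0, 0, 0]]
    - [0.07, [0, 0, 0], [0, 0, 0]]
    - [0.07, [0, 0, 0], [0, 0, 0]]
    - [0.07, [0, 0, 0], [0, 0, 0]]
    - [0.07, [0, 0, 0], [0, 0, 0]]
    - [0.07, [0, 0, 0], [0, 0, 0]]

```text
time_s: 18.82
eef_pos: [561.8, 67.5, 196.5]
orientation: [-90.0, -0.0, 12.4]
force: [0.3, -0.1, 0.8]
finger_gap: 0.82
```

```bash
cat >> h.py <<'E'
def blocks(p):
    "for each network box of a block: two dark hole centres at z=30 -> centre and yaw"
    g=cv2.cvtColor(np.asarray(p["frame"]),cv2.COLOR_RGB2GRAY)
    o=get_obs();x=R.from_euler("xyz",o["orientation"],degrees=True).as_matrix();res=[]
    for d in find_in("part_1",p):
        l,t,r,b=[int(v) for v in np.clip(d["box"],0,[511,383,511,383])]
        if d["conf"]<.3 or (r-l)*(b-t)>25000 or b-t<8: continue
        m=(g[t:b,l:r]<50).astype(np.uint8)
        n,_,st,ce=cv2.connectedComponentsWithStats(m)
        k=[(ce[i]+[l,t],st[i,4]) for i in range(1,n) if st[i,4]>15 and st[i,0]>0 and st[i,1]>0 and st[i,0]+st[i,2]<r-l and st[i,1]+st[i,3]<b-t]
        k=sorted(k,key=lambda a:-a[1])[:2]
        if len(k)<2: print("holes?",[l,t,r,b],len(k));continue
        a,c=[onz(p,u[0],30) for u in k]
        if (a-c)[1]<0:a,c=c,a
        s=a-c;w=(a+c)/2;w[2]=0;yaw=np.degrees(np.arctan2(s[1],s[0]))-90
        res.append((w,yaw));print("block",round(d["conf"],2),w[:2].round(1),"holes",np.hypot(*s[:2]).round(1),"yaw",yaw.round(1),"areas",k[0][1],k[1][1])
    return res
E
python3 - <<'E'
from h import *
p=get_image("wrist");o=get_obs();print(o["time_s"],o["eef_pos"].round(1),o["orientation"].round(1))
save(p,"w7");np.save("w7.npy",p,allow_pickle=True);blocks(p)
for b in hole_blocks(p): print(b)
E
```

```text
18.8667 [561.8  67.4 196.5] [-90.   -0.   12.4]
holes? [301, 225, 359, 284] 0
block 0.83 [546.4 147.5] holes 32.2 yaw 12.8 areas 106 99
block 0.69 [647.4 109.5] holes 32.0 yaw -6.1 areas 92 91
holes? [91, 357, 134, 383] 0
holes? [75, 0, 202, 21] 0
(0.93, [261.0, 97.0], [547.5, 147.2])
(0.84, [328.0, 247.0], [670.1, -11.1])
(0.77, [301.0, 318.0], [663.8, -122.8])
(0.57, [334.0, 149.0], [642.0, 110.1])
```

View pics/w7.png

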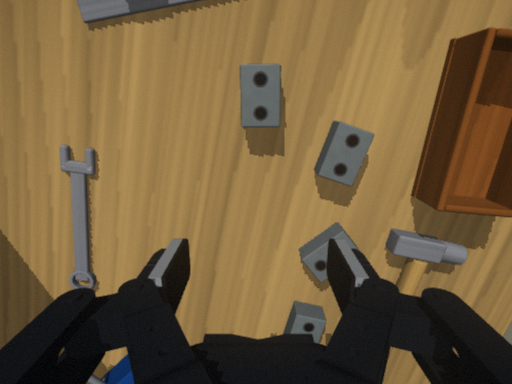

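Request:
play_rows:
  motion:
    - [0.065, [0.001, 0, 0.0272], [0, -0.007, 0]]
    - [0.065, [0.001, 0, 0.0272], [0, 0, 0]]
    - [0.065, [0, 0, 0.0272], [0, 0, 0]]
    - [0.065, [0, 0.04, 0], [0, 0, 0]]
    - [0.065, [0, 0.04, 0], [0, 0, 0]]
    - [0.065, [0, 0.04, 0], [0, 0, 0]]
    - [0.065, [0, 0.035, 0], [0, 0, 0]]
    - [0.065, [0, 0.02, 0], [0, 0, 0]]

```text
time_s: 19.63
eef_pos: [543.3, 147.0, 17.6]
orientation: [-90.0, 0.3, 12.8]
force: [0.4, 0.1, 0.2]
finger_gap: 0.762
```

Request:
play_rows:
  motion:
    - [0.065, [0, 0.012, 0], [0, 0, 0]]
    - [0.065, [0, 0.0085, 0], [0, 0, 0]]
    - [0.065, [0, 0, 0], [0, 0, 0]]
    - [0.065, [0, 0, 0], [0, 0, 0]]
    - [0.03, [0, 0, 0], [0, 0, 0]]
    - [0.03, [0, 0, 0], [0, 0, 0]]
    - [0.03, [0, 0, 0], [0, 0, 0]]
    - [0.03, [0, 0, 0], [0, 0, 0]]

```text
time_s: 20.3
eef_pos: [547.2, 147.2, 2.6]
orientation: [-90.0, -0.2, 12.8]
force: [-0.3, 0.6, 7.0]
finger_gap: 0.461
```

Request:
play_rows:
  motion:
    - [0.03, [0, 0, 0], [0, 0, 0]]
    - [0.03, [0, -0.02, 0], [0, 0, 0]]
    - [0.03, [0, -0.04, 0], [0, 0, 0]]
    - [0.03, [0, -0.04, 0], [0, 0, 0]]
    - [0.03, [0, 0, 0], [0, 0, 0]]
    - [0.03, [0, 0, 0], [0, 0, 0]]
    - [0.03, [0, 0, 0], [0, 0, 0]]
    - [0.03, [0, 0, 0], [0, 0, 0]]

```text
time_s: 20.97
eef_pos: [544.4, 147.0, 99.5]
orientation: [-90.0, 0.2, 12.8]
force: [-0.8, 0.3, -2.7]
finger_gap: 0.46
```

Request:
play_rows:
  motion:
    - [0.03, [0, 0, 0], [0, 0, 0]]
    - [0.03, [0, 0, 0], [0, 0, 0]]
    - [0.03, [0, 0, 0], [0, 0, 0]]
    - [0.03, [0, 0, 0], [0, 0, 0]]
    - [0.03, [0, 0, 0], [0, 0, 0]]
    - [0.03, [0, 0, 0], [0, 0, 0]]
    - [0.03, [0, 0, 0], [0, 0, 0]]
    - [0.03, [0, 0, 0], [0, 0, 0]]

```text
time_s: 21.63
eef_pos: [546.0, 147.1, 101.0]
orientation: [-90.0, -0.0, 12.8]
force: [-0.1, -0.4, -1.9]
finger_gap: 0.459
```

Request:
play_rows:
  motion:
    - [0.03, [0, -0.01, 0], [0, 0.1123, 0]]
    - [0.03, [0, -0.01, 0], [0, 0.1123, 0]]
    - [0.03, [0, -0.01, 0], [0, 0.1123, 0]]
    - [0.03, [0, -0.01, 0], [0, 0.1123, 0]]
    - [0.03, [0, -0.01, 0], [0, 0.1123, 0]]
    - [0.03, [0, -0.01, 0], [0, 0.1123, 0]]
    - [0.03, [0, -0.01, 0], [0, 0.1123, 0]]
    - [0.03, [0, 0, 0], [0, 0, 0]]

```text
time_s: 22.3
eef_pos: [547.2, 147.2, 173.2]
orientation: [-89.9, -0.2, -32.5]
force: [-0.2, 0.1, -2.2]
finger_gap: 0.458
```

Request:
play_rows:
  motion:
    - [0.03, [0.0127, 0, -0.0377], [0, 0, 0]]
    - [0.03, [0.0127, 0, -0.0377], [0, 0, 0]]
    - [0.03, [0.0127, 0, -0.0377], [0, 0, 0]]
    - [0.03, [0.0127, 0, -0.0377], [0, 0, 0]]
    - [0.03, [0.0127, 0, -0.0377], [0, 0, 0]]
    - [0.03, [0.0127, 0, -0.0377], [0, 0, 0]]
    - [0.03, [0.0127, 0, -0.0377], [0, 0, 0]]
    - [0.03, [0.0127, 0, -0.0377], [0, 0, 0]]

```text
time_s: 22.97
eef_pos: [469.8, -163.7, 170.6]
orientation: [-90.0, 0.0, -32.0]
force: [0.7, -0.4, -2.3]
finger_gap: 0.459
```

Request:
play_rows:
  motion:
    - [0.03, [0.0127, 0, -0.0377], [0, 0, 0]]
    - [0.03, [0.0127, 0, -0.0377], [0, 0, 0]]
    - [0.03, [0.0127, 0, -0.0377], [0, 0, 0]]
    - [0.03, [0.0127, 0, -0.0377], [0, 0, 0]]
    - [0.03, [0.0127, 0, -0.0377], [0, 0, 0]]
    - [0.03, [0.0127, 0, -0.0377], [0, 0, 0]]
    - [0.03, [0, 0, 0], [0, 0, 0]]
    - [0.03, [0, 0, 0], [0, 0, 0]]

```text
time_s: 23.63
eef_pos: [413.3, -396.2, 170.0]
orientation: [-90.0, 0.0, -32.3]
force: [1.2, 1.2, -0.9]
finger_gap: 0.456
```

Request:
play_rows:
  motion:
    - [0.03, [0, 0, 0], [0, 0, 0]]
    - [0.03, [0, 0, 0], [0, 0, 0]]
    - [0.03, [0, 0, 0], [0, 0, 0]]
    - [0.03, [0, 0, 0], [0, 0, 0]]
    - [0.03, [0, 0, 0], [0, 0, 0]]
    - [0.03, [0, 0, 0], [0, 0, 0]]
    - [0.03, [0, 0, 0], [0, 0, 0]]
    - [0.03, [0, 0, 0], [0, 0, 0]]

```text
time_s: 24.3
eef_pos: [414.7, -393.9, 171.1]
orientation: [-90.0, -0.0, -32.2]
force: [-0.4, 0.5, -1.1]
finger_gap: 0.456
```

```bash
python3 - <<'E'
from h import *
p=get_image("wrist");o=get_obs();print(o["time_s"],o["eef_pos"].round(1),o["orientation"].round(1),o["force"])
save(p,"w8");np.save("w8.npy",p,allow_pickle=True)
for t,z in(("drawer_floor",13),("drawer_handle",46)):
    for d in tip_of(t,p): print(t,round(d["conf"],2),np.round(d["xy"]),np.round(onz(p,d["xy"],z)[:2],1))
E
```

```text
24.35 [ 414.6 -394.   171.1] [-90.   -0.  -32.2] [-1.17890115 -0.03277095 -1.49994396]
drawer_handle 0.57 [129.  98.] [ 362.7 -267.9]
```

View pics/w8.png

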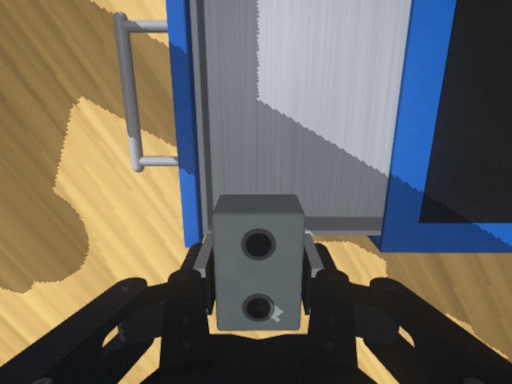

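```bash
python3 - <<'E'
from h import *
p=np.load("w8.npy",allow_pickle=True).item()
F=np.array([507.,-358.1]);ex=np.array([.8457,-.5336]);ey=np.array([.5336,.8457])
for n,x,y,z in(("nearwall floor",0,-122,13),("nearwall top",0,-122,50),("front inner floor",-107.5,0,13),("front inner top",-107.5,0,50),("front inner top near",-107.5,-100,50),("slot",-58,-80,13),("handle",-169.5,0,46)):
    print(n,proj(p,[*(F+ex*x+ey*y),z]).round())
for u in((197,120),(392,120)):
    q=onz(p,u,50)[:2]-F;print(u,q@ex,q@ey)
for u in((300,218),(300,236)):
    q=onz(p,u,50)[:2]-F;print(u,q@ex,q@ey)
q=onz(p,(397,120),70)[:2]-F;print("cabfront",q@ex)
E
```

```text
nearwall floor [313. 216.]
nearwall top [319. 230.]
front inner floor [208.  98.]
front inner top [201.  97.]
front inner top near [207. 208.]
slot [259. 178.]
handle [130.  97.]
(197, 120) -112.18533242787342 -19.08302864112747
(392, 120) 56.84295604449815 -18.988061709464187
(300, 218) -19.155339100848884 -110.03372568068988
(300, 236) -18.378070688026668 -128.80554917427466
cabfront 52.02927250149169
```

Request:
play_rows:
  motion:
    - [0.03, [0.001, 0.035, 0], [0, 0, 0]]
    - [0.03, [0, 0.035, 0], [0, 0, 0]]
    - [0.03, [0, 0.035, 0], [0, 0, 0]]
    - [0.03, [0, 0.02, 0], [0, 0, 0]]
    - [0.03, [0, 0.015, 0], [0, 0, 0]]
    - [0.03, [0, 0.01, 0], [0, 0, 0]]
    - [0.03, [0, 0.004, 0], [0, 0, 0]]
    - [0.03, [0, 0.001, 0], [0, 0, 0]]

```text
time_s: 25.12
eef_pos: [415.7, -394.9, 16.1]
orientation: [-90.0, -0.0, -32.3]
force: [-0.4, -0.5, -2.2]
finger_gap: 0.457
```

Request:
play_rows:
  motion:
    - [0.03, [0, 0, 0], [0, 0, 0]]
    - [0.03, [0, 0, 0], [0, 0, 0]]
    - [0.05, [0, 0, 0], [0, 0, 0]]
    - [0.05, [0, 0, 0], [0, 0, 0]]
    - [0.05, [0, 0, 0], [0, 0, 0]]
    - [0.05, [0, -0.02, 0], [0, 0, 0]]
    - [0.05, [0, -0.04, 0], [0, 0, 0]]
    - [0.05, [0, -0.04, 0], [0, 0, 0]]

```text
time_s: 25.78
eef_pos: [414.5, -393.5, 115.9]
orientation: [-89.9, 0.2, -32.3]
force: [1.2, -0.8, 0.7]
finger_gap: 0.584
```

Request:
play_rows:
  motion:
    - [0.05, [0, -0.017, 0], [0, -0.1012, 0]]
    - [0.05, [0, -0.017, 0], [0, -0.1012, 0]]
    - [0.065, [0, -0.017, 0], [0, -0.1012, 0]]
    - [0.065, [0, -0.017, 0], [0, -0.1012, 0]]
    - [0.065, [0, -0.017, 0], [0, -0.1012, 0]]
    - [0.065, [0.0293, 0, 0.0253], [0, 0, 0]]
    - [0.065, [0.0293, 0, 0.0253], [0, 0, 0]]
    - [0.065, [0.0293, 0, 0.0253], [0, 0, 0]]

```text
time_s: 26.45
eef_pos: [508.2, -323.8, 202.1]
orientation: [-90.1, -0.1, -3.4]
force: [-0.0, -0.4, -0.1]
finger_gap: 0.764
```

Request:
play_rows:
  motion:
    - [0.065, [0.0293, 0, 0.0253], [0, 0, 0]]
    - [0.065, [0.0293, 0, 0.0253], [0, 0, 0]]
    - [0.065, [0.0293, 0, 0.0253], [0, 0, 0]]
    - [0.065, [0.0293, 0, 0.0253], [0, 0, 0]]
    - [0.065, [0.0293, 0, 0.0253], [0, 0, 0]]
    - [0.065, [0, 0, 0], [0, 0, 0]]
    - [0.065, [0, 0, 0], [0, 0, 0]]
    - [0.065, [0, 0, 0], [0, 0, 0]]

```text
time_s: 27.12
eef_pos: [660.6, -205.8, 200.8]
orientation: [-90.0, 0.0, -3.2]
force: [-0.9, -0.9, 0.1]
finger_gap: 0.76
```

Request:
play_rows:
  motion:
    - [0.065, [0, 0, 0], [0, 0, 0]]
    - [0.065, [0, 0, 0], [0, 0, 0]]
    - [0.065, [0, 0, 0], [0, 0, 0]]
    - [0.065, [0, 0, 0], [0, 0, 0]]
    - [0.065, [0, 0, 0], [0, 0, 0]]
    - [0.065, [0, 0, 0], [0, 0, 0]]
    - [0.065, [0, 0, 0], [0, 0, 0]]
    - [0.065, [0, 0, 0], [0, 0, 0]]

```text
time_s: 27.78
eef_pos: [660.9, -206.0, 201.0]
orientation: [-90.0, -0.0, -3.3]
force: [0.4, -0.9, -0.0]
finger_gap: 0.759
```

```bash
python3 - <<'E'
from h import *
p=get_image("wrist");o=get_obs();print(o["time_s"],o["eef_pos"].round(1),o["orientation"].round(1),o["force"])
x=R.from_euler("xyz",o["orientation"],degrees=True).as_matrix()
for w,y in blocks(p): print(x.T@(w-o["eef_pos"]),y-o["orientation"][2])
for b in hole_blocks(p): print(b)
save(p,"w9")
E
```

```text
27.8333 [ 660.9 -206.   201. ] [-90.   -0.   -3.3] [-0.2884291   1.0430566  -0.49277235]
block 0.73 [ 665.5 -125.6] holes 32.1 yaw -1.7 areas 88 81
holes? [235, 2, 262, 17] 0
[-3.68408553e-02  2.00964754e+02  8.05062290e+01] 1.5772761855581239
(0.84, [257.0, 98.0], [664.5, -125.7])
```

Request:
play_rows:
  motion:
    - [0.065, [0, 0, 0.0268], [0, 0, 0]]
    - [0.065, [0, 0, 0.0268], [0, 0, 0]]
    - [0.065, [0, 0, 0.0268], [0, -0.02, 0]]
    - [0.065, [0, 0.04, 0], [0, 0, 0]]
    - [0.065, [0, 0.04, 0], [0, 0, 0]]
    - [0.065, [0, 0.04, 0], [0, 0, 0]]
    - [0.065, [0, 0.038, 0], [0, 0, 0]]
    - [0.065, [0, 0.02, 0], [0, 0, 0]]

```text
time_s: 28.6
eef_pos: [662.6, -124.4, 17.8]
orientation: [-89.9, 0.4, -2.1]
force: [-1.0, 1.0, -0.4]
finger_gap: 0.762
```

Request:
play_rows:
  motion:
    - [0.065, [0, 0.013, 0], [0, 0, 0]]
    - [0.065, [0, 0.008, 0], [0, 0, 0]]
    - [0.065, [0, 0, 0], [0, 0, 0]]
    - [0.065, [0, 0, 0], [0, 0, 0]]
    - [0.03, [0, 0, 0], [0, 0, 0]]
    - [0.03, [0, 0, 0], [0, 0, 0]]
    - [0.03, [0, 0, 0], [0, 0, 0]]
    - [0.03, [0, 0, 0], [0, 0, 0]]

```text
time_s: 29.27
eef_pos: [667.0, -126.2, 4.3]
orientation: [-90.1, -0.2, -2.1]
force: [-0.4, -0.1, 6.6]
finger_gap: 0.457
```

Request:
play_rows:
  motion:
    - [0.03, [0, 0, 0], [0, 0, 0]]
    - [0.03, [0, -0.02, 0], [0, 0, 0]]
    - [0.03, [0, -0.04, 0], [0, 0, 0]]
    - [0.03, [0, -0.04, 0], [0, 0, 0]]
    - [0.03, [0, -0.04, 0], [0, 0, 0]]
    - [0.03, [0, -0.03, 0], [0, 0, 0]]
    - [0.03, [0, 0, 0], [0, 0, 0]]
    - [0.03, [0, 0, 0], [0, 0, 0]]

```text
time_s: 29.93
eef_pos: [666.8, -126.1, 175.2]
orientation: [-90.1, -0.3, -2.1]
force: [-0.5, 1.5, -1.9]
finger_gap: 0.46
```

Request:
play_rows:
  motion:
    - [0.03, [0, 0, 0], [0, 0, 0]]
    - [0.03, [0, 0, 0], [0, 0, 0]]
    - [0.03, [0, 0, 0], [0, 0, 0]]
    - [0.03, [0, 0, 0], [0, 0, 0]]
    - [0.03, [0, 0, 0], [0, 0, 0]]
    - [0.03, [0, 0, 0], [0, 0, 0]]
    - [0.03, [0, 0, 0], [0, 0, 0]]
    - [0.03, [0, 0, 0], [0, 0, 0]]

```text
time_s: 30.6
eef_pos: [665.5, -125.7, 171.8]
orientation: [-90.0, 0.0, -2.1]
force: [0.5, 0.7, -1.1]
finger_gap: 0.459
```

Request:
play_rows:
  motion:
    - [0.03, [0, 0, 0], [0, 0.1052, 0]]
    - [0.03, [0, 0, 0], [0, 0.1052, 0]]
    - [0.03, [0, 0, 0], [0, 0.1052, 0]]
    - [0.03, [0, 0, 0], [0, 0.1052, 0]]
    - [0.03, [0, 0, 0], [0, 0.1052, 0]]
    - [0.03, [-0.0085, 0, -0.0351], [0, 0, 0]]
    - [0.03, [-0.0085, 0, -0.0351], [0, 0, 0]]
    - [0.03, [-0.0085, 0, -0.0351], [0, 0, 0]]

```text
time_s: 31.27
eef_pos: [587.1, -201.3, 171.9]
orientation: [-90.0, -0.0, -32.1]
force: [1.1, -0.5, -1.5]
finger_gap: 0.461
```

Request:
play_rows:
  motion:
    - [0.03, [-0.0085, 0, -0.0351], [0, 0, 0]]
    - [0.03, [-0.0085, 0, -0.0351], [0, 0, 0]]
    - [0.03, [-0.0085, 0, -0.0351], [0, 0, 0]]
    - [0.03, [-0.0085, 0, -0.0351], [0, 0, 0]]
    - [0.03, [-0.0085, 0, -0.0351], [0, 0, 0]]
    - [0.03, [0, 0, 0], [0, 0, 0]]
    - [0.03, [0, 0, 0], [0, 0, 0]]
    - [0.03, [0, 0, 0], [0, 0, 0]]

```text
time_s: 31.93
eef_pos: [458.2, -326.9, 172.2]
orientation: [-90.0, -0.0, -32.3]
force: [-0.8, 1.0, -1.2]
finger_gap: 0.454
```

Request:
play_rows:
  motion:
    - [0.03, [0, 0.03, 0], [0, 0, 0]]
    - [0.03, [0, 0.035, 0], [0, 0, 0]]
    - [0.03, [0, 0.015, 0], [0, 0, 0]]
    - [0.03, [0, 0, 0], [0, 0, 0]]
    - [0.03, [0, 0, 0], [0, 0, 0]]
    - [0.03, [0, 0, 0], [0, 0, 0]]
    - [0.03, [0, 0, 0], [0, 0, 0]]
    - [0.03, [0, 0, 0], [0, 0, 0]]

```text
time_s: 32.6
eef_pos: [459.2, -327.5, 93.7]
orientation: [-90.0, -0.2, -32.2]
force: [-0.0, -0.1, -1.4]
finger_gap: 0.456
```

Request:
play_rows:
  motion:
    - [0.03, [0, 0.035, 0], [0, 0, 0]]
    - [0.03, [0, 0.025, 0], [0, 0, 0]]
    - [0.03, [0, 0.01, 0], [0, 0, 0]]
    - [0.03, [0, 0.005, 0], [0, 0, 0]]
    - [0.03, [0, 0.001, 0], [0, 0, 0]]
    - [0.03, [0, 0, 0], [0, 0, 0]]
    - [0.03, [0, 0, 0], [0, 0, 0]]
    - [0.03, [0, 0, 0], [0, 0, 0]]

```text
time_s: 33.27
eef_pos: [459.0, -327.7, 17.3]
orientation: [-90.0, -0.1, -32.3]
force: [0.1, 0.1, 3.2]
finger_gap: 0.453
```

Request:
play_rows:
  motion:
    - [0.05, [0, 0, 0], [0, 0, 0]]
    - [0.05, [0, 0, 0], [0, 0, 0]]
    - [0.05, [0, 0, 0], [0, 0, 0]]
    - [0.05, [0, -0.02, 0], [0, 0, 0]]
    - [0.05, [0, -0.04, 0], [0, 0, 0]]
    - [0.05, [0, -0.04, 0], [0, 0, 0]]
    - [0.05, [0, -0.04, 0], [0, 0, 0]]
    - [0.065, [0, -0.04, 0], [0, 0, 0]]

```text
time_s: 33.93
eef_pos: [457.3, -326.1, 197.4]
orientation: [-90.0, 0.1, -32.3]
force: [0.6, -1.1, -0.8]
finger_gap: 0.712
```

Request:
play_rows:
  motion:
    - [0.065, [0, 0, 0], [0, 0.109, 0]]
    - [0.065, [-0.0048, 0, 0.0395], [0, 0, 0]]
    - [0.065, [-0.0048, 0, 0.0395], [0, 0, 0]]
    - [0.065, [-0.0048, 0, 0.0395], [0, 0, 0]]
    - [0.065, [-0.0048, 0, 0.0395], [0, 0, 0]]
    - [0.065, [-0.0048, 0, 0.0395], [0, 0, 0]]
    - [0.065, [-0.0048, 0, 0.0395], [0, 0, 0]]
    - [0.065, [-0.0048, 0, 0.0395], [0, 0, 0]]

```text
time_s: 34.6
eef_pos: [604.1, -87.6, 195.6]
orientation: [-90.0, 0.1, -38.5]
force: [0.6, -1.2, -0.4]
finger_gap: 0.762
```

Request:
play_rows:
  motion:
    - [0.065, [0, 0, 0.02], [0, 0, 0]]
    - [0.065, [0, 0, 0], [0, 0, 0]]
    - [0.065, [0, 0, 0], [0, 0, 0]]
    - [0.065, [0, 0, 0], [0, 0, 0]]
    - [0.065, [0, 0, 0], [0, 0, 0]]
    - [0.065, [0, 0, 0], [0, 0, 0]]
    - [0.065, [0, 0, 0], [0, 0, 0]]
    - [0.065, [0, 0, 0], [0, 0, 0]]

```text
time_s: 35.27
eef_pos: [616.1, -74.8, 196.1]
orientation: [-90.0, -0.0, -38.6]
force: [0.4, -0.1, -0.7]
finger_gap: 0.763
```

```bash
python3 - <<'E'
from h import *
p=get_image("wrist");o=get_obs();print(o["time_s"],o["eef_pos"].round(1),o["orientation"].round(1),o["force"])
x=R.from_euler("xyz",o["orientation"],degrees=True).as_matrix()
for w,y in blocks(p): print(x.T@(w-o["eef_pos"]),y-o["orientation"][2])
for b in hole_blocks(p): print(b)
save(p,"w10")
E
```

```text
35.3167 [616.2 -74.7 196.1] [-90.   -0.  -38.6] [ 0.5966228   0.69861408 -0.20478697]
block 0.87 [666.8  -9.2] holes 31.8 yaw -38.9 areas 105 96
holes? [131, 1, 202, 45] 1
[ -1.29006699 196.11506491  82.71138599] -0.28035675975269925
(0.78, [258.0, 96.0], [667.2, -11.2])
(0.63, [165.0, 10.0], [645.3, 112.2])
```

Request:
play_rows:
  motion:
    - [0.065, [-0.001, 0, 0.0275], [0, 0, 0]]
    - [0.065, [0, 0, 0.0275], [0, 0, 0]]
    - [0.065, [0, 0, 0.0275], [0, 0, 0]]
    - [0.065, [0, 0.04, 0], [0, 0, 0]]
    - [0.065, [0, 0.04, 0], [0, 0, 0]]
    - [0.065, [0, 0.04, 0], [0, 0, 0]]
    - [0.065, [0, 0.035, 0], [0, 0, 0]]
    - [0.065, [0, 0.02, 0], [0, 0, 0]]

```text
time_s: 36.08
eef_pos: [664.2, -8.1, 16.2]
orientation: [-90.2, 0.3, -38.5]
force: [-0.1, 0.3, -0.8]
finger_gap: 0.763
```

Request:
play_rows:
  motion:
    - [0.065, [0, 0.012, 0], [0, 0, 0]]
    - [0.065, [0, 0.008, 0], [0, 0, 0]]
    - [0.065, [0, 0, 0], [0, 0, 0]]
    - [0.065, [0, 0, 0], [0, 0, 0]]
    - [0.03, [0, 0, 0], [0, 0, 0]]
    - [0.03, [0, 0, 0], [0, 0, 0]]
    - [0.03, [0, 0, 0], [0, 0, 0]]
    - [0.03, [0, 0, 0], [0, 0, 0]]

```text
time_s: 36.75
eef_pos: [668.6, -9.0, 3.3]
orientation: [-89.9, -0.2, -38.5]
force: [-0.7, -0.1, 6.5]
finger_gap: 0.461
```

Request:
play_rows:
  motion:
    - [0.03, [0, 0, 0], [0, 0, 0]]
    - [0.03, [0, -0.02, 0], [0, 0, 0]]
    - [0.03, [0, -0.04, 0], [0, 0, 0]]
    - [0.03, [0, -0.04, 0], [0, 0, 0]]
    - [0.03, [0, -0.04, 0], [0, 0, 0]]
    - [0.03, [0, -0.03, 0], [0, 0, 0]]
    - [0.03, [0, 0, 0], [0, 0, 0]]
    - [0.03, [0, 0, 0], [0, 0, 0]]

```text
time_s: 37.42
eef_pos: [668.2, -8.9, 173.8]
orientation: [-89.9, -0.3, -38.5]
force: [0.4, -0.5, -1.7]
finger_gap: 0.453
```

Request:
play_rows:
  motion:
    - [0.03, [0, 0, 0], [0, 0, 0]]
    - [0.03, [0, 0, 0], [0, 0, 0]]
    - [0.03, [0, 0, 0], [0, 0, 0]]
    - [0.03, [0, 0, 0], [0, 0, 0]]
    - [0.03, [0, 0, 0], [0, 0, 0]]
    - [0.03, [0, 0, 0], [0, 0, 0]]
    - [0.03, [0, 0, 0], [0, 0, 0]]
    - [0.03, [0, 0, 0], [0, 0, 0]]

```text
time_s: 38.08
eef_pos: [667.0, -8.7, 170.8]
orientation: [-90.0, 0.0, -38.5]
force: [-0.4, -0.9, -2.1]
finger_gap: 0.459
```

Request:
play_rows:
  motion:
    - [0.03, [0, 0, 0], [0, -0.109, 0]]
    - [0.03, [-0.001, 0, -0.0376], [0, 0, 0]]
    - [0.03, [-0.001, 0, -0.0376], [0, 0, 0]]
    - [0.03, [-0.001, 0, -0.0376], [0, 0, 0]]
    - [0.03, [-0.001, 0, -0.0376], [0, 0, 0]]
    - [0.03, [-0.001, 0, -0.0376], [0, 0, 0]]
    - [0.03, [-0.001, 0, -0.0376], [0, 0, 0]]
    - [0.03, [-0.001, 0, -0.0376], [0, 0, 0]]

```text
time_s: 38.75
eef_pos: [519.5, -228.8, 171.3]
orientation: [-90.0, -0.0, -32.2]
force: [0.5, -0.8, -1.4]
finger_gap: 0.452
```

Request:
play_rows:
  motion:
    - [0.03, [0, 0, -0.0376], [0, 0, 0]]
    - [0.03, [0, 0, 0], [0, 0, 0]]
    - [0.03, [0, 0, 0], [0, 0, 0]]
    - [0.03, [0, 0.03, 0], [0, 0, 0]]
    - [0.03, [0, 0.035, 0], [0, 0, 0]]
    - [0.03, [0, 0.015, 0], [0, 0, 0]]
    - [0.03, [0, 0, 0], [0, 0, 0]]
    - [0.03, [0, 0, 0], [0, 0, 0]]

```text
time_s: 39.42
eef_pos: [500.8, -258.1, 90.6]
orientation: [-90.0, 0.1, -32.2]
force: [0.7, -0.4, -1.5]
finger_gap: 0.453
```

```bash
python3 - <<'E'
from h import *
p=get_image("wrist");save(p,"w11");o=get_obs();print(o["time_s"],o["eef_pos"].round(1),o["orientation"].round(1),o["force"])
E
```

```text
39.4667 [ 501.6 -258.9   91.8] [-90.   -0.1 -32.2] [ 0.56945647 -0.0924349  -1.9099437 ]
```

Down 76 to z ≈ 16, release, and rise.

Request:
play_rows:
  motion:
    - [0.03, [0, 0.035, 0], [0, 0, 0]]
    - [0.03, [0, 0.025, 0], [0, 0, 0]]
    - [0.03, [0, 0.01, 0], [0, 0, 0]]
    - [0.03, [0, 0.005, 0], [0, 0, 0]]
    - [0.03, [0, 0, 0], [0, 0, 0]]
    - [0.03, [0, 0, 0], [0, 0, 0]]
    - [0.03, [0, 0, 0], [0, 0, 0]]
    - [0.03, [0, 0, 0], [0, 0, 0]]

```text
time_s: 40.13
eef_pos: [501.3, -259.9, 17.2]
orientation: [-90.0, -0.1, -32.3]
force: [-0.3, 0.2, -2.8]
finger_gap: 0.457
```

Request:
play_rows:
  motion:
    - [0.05, [0, 0, 0], [0, 0, 0]]
    - [0.05, [0, 0, 0], [0, 0, 0]]
    - [0.05, [0, 0, 0], [0, 0, 0]]
    - [0.05, [0, -0.02, 0], [0, 0, 0]]
    - [0.05, [0, -0.04, 0], [0, 0, 0]]
    - [0.05, [0, -0.04, 0], [0, 0, 0]]
    - [0.05, [0, -0.04, 0], [0, 0, 0]]
    - [0.065, [0, -0.04, 0], [0, 0, 0]]

```text
time_s: 40.8
eef_pos: [499.9, -258.9, 197.8]
orientation: [-90.0, 0.0, -32.3]
force: [1.4, -1.1, -0.3]
finger_gap: 0.714
```

Request:
play_rows:
  motion:
    - [0.065, [0, 0, 0], [0, -0.1128, 0]]
    - [0.065, [0, 0, 0], [0, -0.1128, 0]]
    - [0.065, [0, 0, 0], [0, -0.1128, 0]]
    - [0.065, [0, 0, 0], [0, -0.1128, 0]]
    - [0.065, [0.0117, 0, 0.0336], [0, 0, 0]]
    - [0.065, [0.0117, 0, 0.0336], [0, 0, 0]]
    - [0.065, [0.0117, 0, 0.0336], [0, 0, 0]]
    - [0.065, [0.0117, 0, 0.0336], [0, 0, 0]]

```text
time_s: 41.47
eef_pos: [562.1, -129.8, 196.0]
orientation: [-90.0, 0.0, -6.5]
force: [-0.3, -0.6, 1.3]
finger_gap: 0.764
```

Request:
play_rows:
  motion:
    - [0.065, [0.0117, 0, 0.0336], [0, 0, 0]]
    - [0.065, [0.0117, 0, 0.0336], [0, 0, 0]]
    - [0.065, [0.0117, 0, 0.0336], [0, 0, 0]]
    - [0.065, [0.0117, 0, 0.0336], [0, 0, 0]]
    - [0.065, [0.0117, 0, 0.0336], [0, 0, 0]]
    - [0.065, [0, 0, 0], [0, 0, 0]]
    - [0.065, [0, 0, 0], [0, 0, 0]]
    - [0.065, [0, 0, 0], [0, 0, 0]]

```text
time_s: 42.13
eef_pos: [638.4, 29.3, 195.6]
orientation: [-90.0, 0.1, -6.4]
force: [-0.8, 0.5, -0.7]
finger_gap: 0.76
```

Request:
play_rows:
  motion:
    - [0.065, [0, 0, 0], [0, 0, 0]]
    - [0.065, [0, 0, 0], [0, 0, 0]]
    - [0.065, [0, 0, 0], [0, 0, 0]]
    - [0.065, [0, 0, 0], [0, 0, 0]]
    - [0.065, [0, 0, 0], [0, 0, 0]]
    - [0.065, [0, 0, 0], [0, 0, 0]]
    - [0.065, [0, 0, 0], [0, 0, 0]]
    - [0.065, [0, 0, 0], [0, 0, 0]]

```text
time_s: 42.8
eef_pos: [638.9, 29.4, 196.0]
orientation: [-90.0, -0.0, -6.4]
force: [0.1, -0.7, -0.4]
finger_gap: 0.763
```

```bash
python3 - <<'E'
from h import *
p=get_image("wrist");o=get_obs();print(o["time_s"],o["eef_pos"].round(1),o["orientation"].round(1),o["force"])
x=R.from_euler("xyz",o["orientation"],degrees=True).as_matrix()
for w,y in blocks(p): print(x.T@(w-o["eef_pos"]),y-o["orientation"][2])
for b in hole_blocks(p): print(b)
save(p,"w12")
E
```

```text
42.85 [638.9  29.4 196. ] [-90.    0.   -6.4] [-0.20810042 -0.15029012 -1.07026306]
block 0.91 [647.1 109.6] holes 32.1 yaw -6.2 areas 103 90
[ -0.82940694 195.96817695  80.53112827] 0.2254847695913096
(0.91, [254.0, 98.0], [643.6, 109.2])
```

View pics/w12.png

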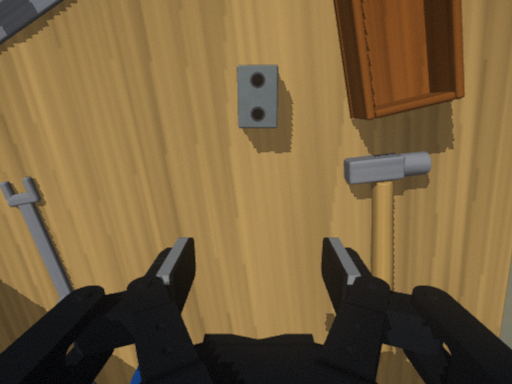

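Request:
play_rows:
  motion:
    - [0.06, [-0.001, 0, 0.0268], [0, 0, 0]]
    - [0.06, [0, 0, 0.0268], [0, 0, 0]]
    - [0.06, [0, 0, 0.0268], [0, 0, 0]]
    - [0.06, [0, 0.04, 0], [0, 0, 0]]
    - [0.06, [0, 0.04, 0], [0, 0, 0]]
    - [0.06, [0, 0.04, 0], [0, 0, 0]]
    - [0.06, [0, 0.035, 0], [0, 0, 0]]
    - [0.06, [0, 0.02, 0], [0, 0, 0]]

```text
time_s: 43.62
eef_pos: [644.1, 109.7, 16.3]
orientation: [-90.0, 0.4, -6.4]
force: [-1.1, 0.1, -0.4]
finger_gap: 0.705
```

Request:
play_rows:
  motion:
    - [0.06, [0, 0.012, 0], [0, 0, 0]]
    - [0.06, [0, 0.008, 0], [0, 0, 0]]
    - [0.06, [0, 0, 0], [0, 0, 0]]
    - [0.06, [0, 0, 0], [0, 0, 0]]
    - [0.03, [0, 0, 0], [0, 0, 0]]
    - [0.03, [0, 0, 0], [0, 0, 0]]
    - [0.03, [0, 0, 0], [0, 0, 0]]
    - [0.03, [0, 0, 0], [0, 0, 0]]

```text
time_s: 44.28
eef_pos: [648.3, 109.5, 3.3]
orientation: [-90.0, -0.2, -6.4]
force: [-1.5, -1.4, 7.0]
finger_gap: 0.456
```

Request:
play_rows:
  motion:
    - [0.03, [0, 0, 0], [0, 0, 0]]
    - [0.03, [0, -0.02, 0], [0, 0, 0]]
    - [0.03, [0, -0.04, 0], [0, 0, 0]]
    - [0.03, [0, -0.04, 0], [0, 0, 0]]
    - [0.03, [0, -0.04, 0], [0, 0, 0]]
    - [0.03, [0, -0.04, 0], [0, 0, 0]]
    - [0.03, [0, 0, 0], [0, 0, 0]]
    - [0.03, [0, 0, 0], [0, 0, 0]]

```text
time_s: 44.95
eef_pos: [648.4, 109.5, 184.2]
orientation: [-90.0, -0.4, -6.4]
force: [-0.2, 0.1, -7.2]
finger_gap: 0.459
```

Request:
play_rows:
  motion:
    - [0.03, [0, 0, 0], [0, 0, 0]]
    - [0.03, [0, 0, 0], [0, 0, 0]]
    - [0.03, [0, 0, 0], [0, 0, 0]]
    - [0.03, [0, 0, 0], [0, 0, 0]]
    - [0.03, [0, 0, 0], [0, 0, 0]]
    - [0.03, [0, 0, 0], [0, 0, 0]]
    - [0.03, [0, 0, 0], [0, 0, 0]]
    - [0.03, [0, 0, 0], [0, 0, 0]]

```text
time_s: 45.62
eef_pos: [646.9, 109.4, 180.8]
orientation: [-90.0, 0.0, -6.4]
force: [-0.6, 0.6, -5.0]
finger_gap: 0.459
```

Request:
play_rows:
  motion:
    - [0.03, [0, 0, 0], [0, -0.1005, 0]]
    - [0.03, [0, 0, 0], [0, -0.1005, 0]]
    - [0.03, [0, 0, 0], [0, -0.1005, 0]]
    - [0.03, [0, 0, 0], [0, -0.1005, 0]]
    - [0.03, [0, 0, 0], [0, -0.1005, 0]]
    - [0.03, [-0.0145, 0, 0.0341], [0, 0, 0]]
    - [0.03, [-0.0145, 0, 0.0341], [0, 0, 0]]
    - [0.03, [-0.0145, 0, 0.0341], [0, 0, 0]]

```text
time_s: 46.28
eef_pos: [567.1, 187.7, 180.8]
orientation: [-90.0, -0.0, 22.3]
force: [-0.4, 0.6, -6.0]
finger_gap: 0.454
```

Request:
play_rows:
  motion:
    - [0.03, [-0.0145, 0, 0.0341], [0, 0, 0]]
    - [0.03, [-0.0145, 0, 0.0341], [0, 0, 0]]
    - [0.03, [-0.0145, 0, 0.0341], [0, 0, 0]]
    - [0.03, [-0.0145, 0, 0.0341], [0, 0, 0]]
    - [0.03, [0, 0.02, 0], [0, 0, 0]]
    - [0.03, [0, 0.035, 0], [0, 0, 0]]
    - [0.03, [0, 0.035, 0], [0, 0, 0]]
    - [0.03, [0, 0.03, 0], [0, 0, 0]]

```text
time_s: 46.95
eef_pos: [461.9, 292.0, 60.1]
orientation: [-90.0, -0.1, 22.4]
force: [0.2, 0.1, -5.5]
finger_gap: 0.454
```

Request:
play_rows:
  motion:
    - [0.03, [0, 0, 0], [0, 0, 0]]
    - [0.03, [0, 0, 0], [0, 0, 0]]
    - [0.03, [0, 0, 0], [0, 0, 0]]
    - [0.03, [0, 0, 0], [0, 0, 0]]
    - [0.03, [0, 0, 0], [0, 0, 0]]
    - [0.03, [0, 0, 0], [0, 0, 0]]
    - [0.03, [0, 0, 0], [0, 0, 0]]
    - [0.03, [0, 0, 0], [0, 0, 0]]

```text
time_s: 47.62
eef_pos: [462.5, 291.6, 61.7]
orientation: [-90.0, -0.1, 22.4]
force: [-0.0, -0.2, -5.3]
finger_gap: 0.458
```

```bash
python3 - <<'E'
from h import *
p=get_image("wrist");save(p,"w13");o=get_obs();print(o["time_s"],o["eef_pos"].round(1),o["orientation"].round(1),o["force"])
E
```

```text
47.6667 [462.4 291.6  61.5] [-90.   -0.   22.4] [-0.48652554 -0.4765126  -5.30032273]
```

View pics/w13.png

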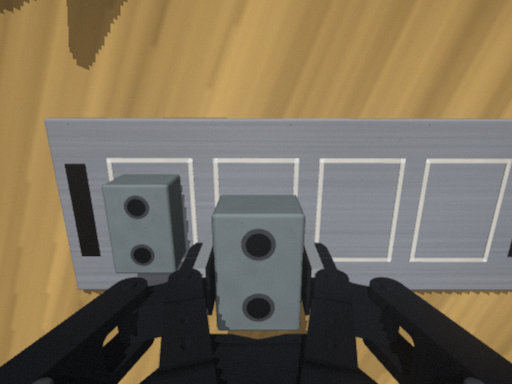

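Request:
play_rows:
  motion:
    - [0.03, [0, 0.025, 0], [0, 0, 0]]
    - [0.03, [0, 0.018, 0], [0, 0, 0]]
    - [0.03, [0, 0.008, 0], [0, 0, 0]]
    - [0.03, [0, 0.003, 0], [0, 0, 0]]
    - [0.03, [0, 0, 0], [0, 0, 0]]
    - [0.03, [0, 0, 0], [0, 0, 0]]
    - [0.03, [0, 0, 0], [0, 0, 0]]
    - [0.03, [0, 0, 0], [0, 0, 0]]

```text
time_s: 48.33
eef_pos: [460.8, 291.0, 8.8]
orientation: [-90.0, 0.1, 22.4]
force: [-8.3, -4.1, 13.0]
finger_gap: 0.457
```

Request:
play_rows:
  motion:
    - [0.05, [0, 0, 0], [0, 0, 0]]
    - [0.05, [0, 0, 0], [0, 0, 0]]
    - [0.05, [0, 0, 0], [0, 0, 0]]
    - [0.05, [0, -0.02, 0], [0, 0, 0]]
    - [0.05, [0, -0.04, 0], [0, 0, 0]]
    - [0.05, [0, -0.04, 0], [0, 0, 0]]
    - [0.05, [0, -0.04, 0], [0, 0, 0]]
    - [0.05, [0, -0.02, 0], [0, 0, 0]]

```text
time_s: 49.0
eef_pos: [464.6, 292.5, 172.5]
orientation: [-90.0, -0.5, 22.4]
force: [0.8, -0.1, -0.1]
finger_gap: 0.583
```

Request:
play_rows:
  motion:
    - [0.04, [0, 0, -0.03], [0, 0, 0]]
    - [0.04, [0, 0, -0.03], [0, 0, 0]]
    - [0.04, [0, 0, -0.03], [0, 0, 0]]
    - [0.04, [0, 0, 0], [0, 0, 0]]
    - [0.04, [0, 0, 0], [0, 0, 0]]
    - [0.04, [0, 0, 0], [0, 0, 0]]
    - [0.04, [0, 0, 0], [0, 0, 0]]
    - [0.04, [0, 0, 0], [0, 0, 0]]

```text
time_s: 49.67
eef_pos: [496.0, 209.2, 166.9]
orientation: [-90.0, 0.0, 22.5]
force: [-0.1, 0.5, -0.4]
finger_gap: 0.468
```

```bash
cat > chk.py <<'E'
from h import *
p=get_image("wrist");o=get_obs();print(o["time_s"],o["eef_pos"].round(1),o["orientation"].round(1),o["force"])
g=cv2.cvtColor(np.asarray(p["frame"]),cv2.COLOR_RGB2GRAY);save(p,"w14",None,1.5);np.save("w14.npy",p,allow_pickle=True)
r=R.from_euler("z",-22.4,degrees=True).as_matrix()
for d in tip_of("part_1",p):
    w=onz(p,d["xy"],6);print(round(d["conf"],2),w.round(1))
for d in find_in("part_1",p): print(round(d["conf"],2),np.round(d["box"]))
E
python3 chk.py; python3 - <<'E'
from h import *
p=get_image("top");save(p,"t2");blk=hole_blocks(p);print(*blk,sep="\n")
for t in("wrench","hammer","wood_box","drawer_handle"):
    for d in tip_of(t,p)[:1]: print(t,np.round(d["xy"]),np.round(onz(p,d["xy"],0)[:2]))
E
```

```text
49.7167 [496.  209.2 166.9] [-90.    0.   22.5] [-0.10827895 -0.62233286 -0.09557508]
0.81 [393.9 261.4   6. ]
0.63 [459.6 291.6   6. ]
0.67 [233.  51. 282. 119.]
0.59 [151.  49. 206. 123.]
0.5 [106.  12. 491. 155.]
(0.77, [385.0, 235.0], [447.0, -425.2])
(0.6, [331.0, 218.0], [497.0, -254.1])
(0.52, [355.0, 235.0], [445.6, -331.3])
(0.51, [168.0, 250.0], [381.7, 266.0])
wrench [265. 261.] [355. -44.]
hammer [289. 132.] [ 781. -112.]
wood_box [208. 131.] [776. 160.]
drawer_handle [365. 216.] [ 508. -364.]
```

View pics/w14.png

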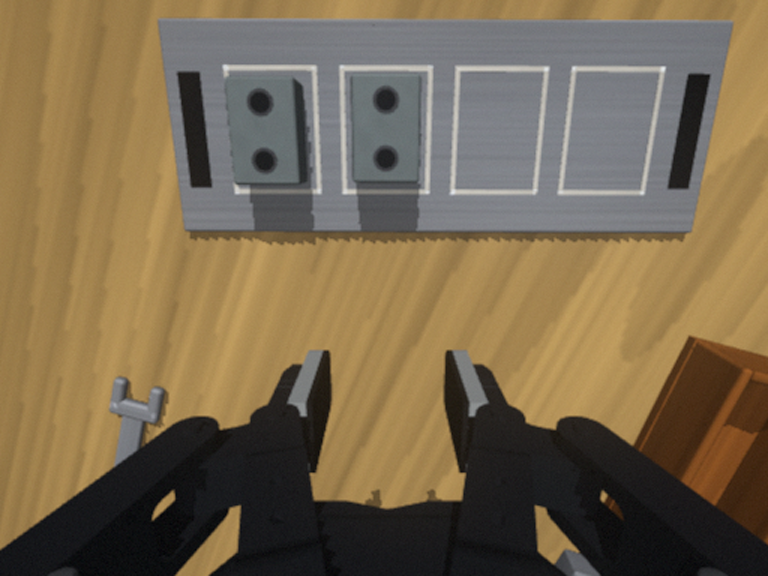

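```bash
python3 - <<'E'
from h import *
p=np.load("w14.npy",allow_pickle=True).item()
r=R.from_euler("z",-22.4,degrees=True).as_matrix()
f=lambda u,z:onz(p,np.array(u)/1.5,z)
for h,q in((((260,101),(264,161)),((222,66),(316,66),(321,192),(236,193))),(((386,99),(386,158)),((340,66),(432,66),(431,192),(344,193)))):
    a,b=[f(u,36) for u in h];c=np.mean([f(u,6) for u in q],0);s=r@(a-b)
    print("block",((a+b)/2).round(1),"outline",c.round(1),"diff in plate",(r@((a+b)/2-c))[:2].round(1),"yaw err",(np.degrees(np.arctan2(s[1],s[0]))-90).round(1))
E
python3 - <<'E'
import cv2
f=cv2.imread("pics/t2.png")[140:290,300:480]
cv2.imwrite("pics/t2c.png",cv2.resize(f,None,fx=4,fy=4,interpolation=cv2.INTER_CUBIC))
E
```

```text
block [395.6 262.4  36. ] outline [394.8 263.6   6. ] diff in plate [ 0.3 -1.4] yaw err -0.5
block [461.7 291.3  36. ] outline [462.1 291.5   6. ] diff in plate [-0.4 -0. ] yaw err 0.0
```

View pics/t2c.png

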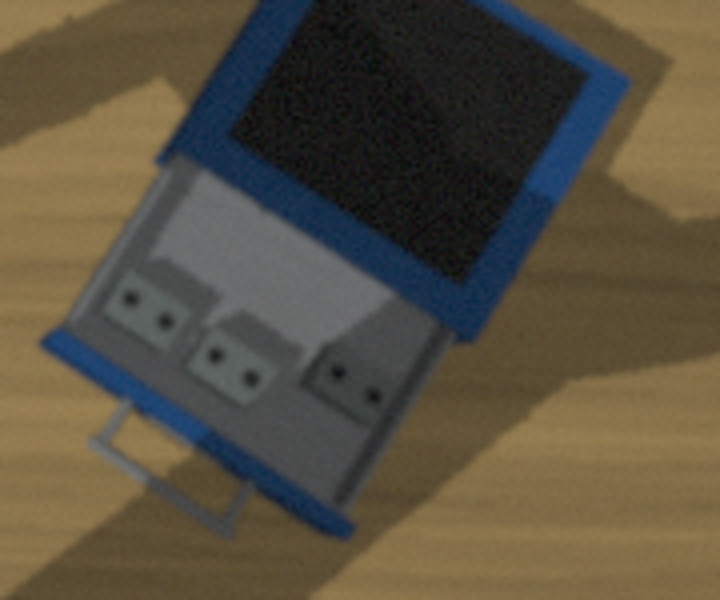

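Request:
play_rows:
  motion:
    - [0.035, [0, 0, 0], [0, 0.1194, 0]]
    - [0.035, [0, 0, 0], [0, 0.1194, 0]]
    - [0.035, [0, 0, 0], [0, 0.1194, 0]]
    - [0.035, [0, 0, 0], [0, 0.1194, 0]]
    - [0.035, [0, 0, 0], [0, 0.1194, 0]]
    - [0.035, [0, 0, 0], [0, 0.1194, 0]]
    - [0.035, [0, 0, 0], [0, 0.1194, 0]]
    - [0.035, [0, 0, 0], [0, 0.1194, 0]]

```text
time_s: 50.78
eef_pos: [496.5, 208.2, 167.0]
orientation: [-90.0, -0.0, -32.7]
force: [-0.4, 0.6, 0.3]
finger_gap: 0.409
```

Request:
play_rows:
  motion:
    - [0.035, [0.011, 0, -0.0365], [0, 0, 0]]
    - [0.035, [0.011, 0, -0.0365], [0, 0, 0]]
    - [0.035, [0.011, 0, -0.0365], [0, 0, 0]]
    - [0.035, [0.011, 0, -0.0365], [0, 0, 0]]
    - [0.035, [0.011, 0, -0.0365], [0, 0, 0]]
    - [0.035, [0.011, 0, -0.0365], [0, 0, 0]]
    - [0.035, [0.011, 0, -0.0365], [0, 0, 0]]
    - [0.035, [0.011, 0, -0.0365], [0, 0, 0]]

```text
time_s: 51.45
eef_pos: [413.8, -87.0, 167.3]
orientation: [-90.0, -0.0, -32.3]
force: [0.8, 0.6, -0.2]
finger_gap: 0.407
```

Request:
play_rows:
  motion:
    - [0.035, [0.011, 0, -0.0365], [0, 0, 0]]
    - [0.035, [0.011, 0, -0.0365], [0, 0, 0]]
    - [0.035, [0.011, 0, -0.0365], [0, 0, 0]]
    - [0.035, [0.011, 0, -0.0365], [0, 0, 0]]
    - [0.035, [0.011, 0, -0.0365], [0, 0, 0]]
    - [0.035, [0, 0, 0], [0, 0, 0]]
    - [0.035, [0, 0, 0], [0, 0, 0]]
    - [0.035, [0, 0, 0], [0, 0, 0]]

```text
time_s: 52.12
eef_pos: [363.1, -268.6, 166.7]
orientation: [-90.0, 0.0, -32.4]
force: [-0.9, -0.1, -0.3]
finger_gap: 0.407
```

```bash
python3 - <<'E'
from h import *
p=get_image("wrist");o=get_obs();print(o["time_s"],o["eef_pos"].round(1),o["orientation"].round(1),o["force"],o["finger_gap"])
x=R.from_euler("xyz",o["orientation"],degrees=True).as_matrix();save(p,"w15")
print(x.T@(np.array([363.6,-267.7,27])-o["eef_pos"]))
for d in tip_of("drawer_handle",p): m=onz(p,d["xy"],46);print(round(d["conf"],2),np.round(d["xy"]),m,x.T@(m-o["eef_pos"]))
E
```

```text
52.1667 [ 363.3 -268.   166.8] [-90.    0.  -32.3] [-0.1625437  -0.08855984 -0.16422508] 0.40800094271077547
[  0.17290494 139.77324481   0.30262579]
0.9 [256. 191.] [ 359.11842119 -269.92993879   46.        ] [ -2.43704859 120.77229747  -3.96461201]
```

Request:
play_rows:
  motion:
    - [0.035, [-0.001, 0.03, 0], [0, 0, 0]]
    - [0.035, [0, 0.035, 0], [0, 0, 0]]
    - [0.035, [0, 0.03, 0], [0, 0, 0]]
    - [0.035, [0, 0.02, 0], [0, 0, 0]]
    - [0.035, [0, 0.014, 0], [0, 0, 0]]
    - [0.035, [0, 0.008, 0], [0, 0, 0]]
    - [0.035, [0, 0, 0], [0, 0, 0]]
    - [0.0, [0, 0, 0], [0, 0, 0]]
  grip_force: 40

```text
time_s: 52.88
eef_pos: [363.0, -267.9, 30.2]
orientation: [-90.0, 0.0, -32.3]
force: [0.1, 0.5, 0.2]
finger_gap: 0.283
```

Request:
play_rows:
  motion:
    - [0.0, [0, 0, 0], [0, 0, 0]]
    - [0.0, [0, 0, 0], [0, 0, 0]]
    - [0.0, [0, 0, 0], [0, 0, 0]]
    - [0.0, [0, 0, 0], [0, 0, 0]]
    - [0.0, [0.003, 0, 0], [0, 0, 0]]
    - [0.0, [0.006, 0, 0], [0, 0, 0]]
    - [0.0, [0.009, 0, 0], [0, 0, 0]]
    - [0.0, [0.009, 0, 0], [0, 0, 0]]

```text
time_s: 53.55
eef_pos: [385.6, -282.9, 31.1]
orientation: [-90.0, -0.0, -32.4]
force: [-0.3, 4.1, 8.0]
finger_gap: 0.109
```

Request:
play_rows:
  motion:
    - [0.0, [0.009, 0, 0], [0, 0, 0]]
    - [0.0, [0.009, 0, 0], [0, 0, 0]]
    - [0.0, [0.009, 0, 0], [0, 0, 0]]
    - [0.0, [0.009, 0, 0], [0, 0, 0]]
    - [0.0, [0.009, 0, 0], [0, 0, 0]]
    - [0.0, [0.009, 0, 0], [0, 0, 0]]
    - [0.0, [0.009, 0, 0], [0, 0, 0]]
    - [0.0, [0.009, 0, 0], [0, 0, 0]]

```text
time_s: 54.22
eef_pos: [446.7, -321.5, 31.1]
orientation: [-90.0, -0.0, -32.4]
force: [0.8, 4.1, 7.5]
finger_gap: 0.108
```

Request:
play_rows:
  motion:
    - [0.0, [0.008, 0, 0], [0, 0, 0]]
    - [0.0, [0.008, 0, 0], [0, 0, 0]]
    - [0.0, [0.008, 0, 0], [0, 0, 0]]
    - [0.0, [0.008, 0, 0], [0, 0, 0]]
    - [0.0, [0.008, 0, 0], [0, 0, 0]]
    - [0.0, [0.006, 0, 0], [0, 0, 0]]
    - [0.0, [0.004, 0, 0], [0, 0, 0]]
    - [0.0, [0.003, 0, 0], [0, 0, 0]]

```text
time_s: 54.88
eef_pos: [491.7, -350.0, 31.1]
orientation: [-90.0, -0.1, -32.3]
force: [-0.6, 3.2, 5.6]
finger_gap: 0.106
```

Request:
play_rows:
  motion:
    - [0.0, [0.002, 0, 0], [0, 0, 0]]
    - [0.0, [0.002, 0, 0], [0, 0, 0]]
    - [0.0, [0.002, 0, 0], [0, 0, 0]]
    - [0.0, [0.002, 0, 0], [0, 0, 0]]
    - [0.0, [0, 0, 0], [0, 0, 0]]
    - [0.0, [0, 0, 0], [0, 0, 0]]
    - [0.0, [0, 0, 0], [0, 0, 0]]
    - [0.0, [0, 0, 0], [0, 0, 0]]

```text
time_s: 55.55
eef_pos: [498.5, -354.3, 31.1]
orientation: [-90.0, -0.1, -32.4]
force: [1.8, 2.3, 4.5]
finger_gap: 0.111
```

Request:
play_rows:
  motion:
    - [0.0, [0.0015, 0, 0], [0, 0, 0]]
    - [0.0, [0.0015, 0, 0], [0, 0, 0]]
    - [0.0, [0.0015, 0, 0], [0, 0, 0]]
    - [0.0, [0.0015, 0, 0], [0, 0, 0]]
    - [0.0, [0, 0, 0], [0, 0, 0]]
    - [0.0, [0, 0, 0], [0, 0, 0]]
    - [0.0, [0, 0, 0], [0, 0, 0]]
    - [0.0, [0, 0, 0], [0, 0, 0]]

```text
time_s: 56.22
eef_pos: [503.1, -357.2, 31.1]
orientation: [-90.0, -0.1, -32.4]
force: [0.2, 2.7, 6.5]
finger_gap: 0.108
```

Request:
play_rows:
  motion:
    - [0.0, [0.001, 0, 0], [0, 0, 0]]
    - [0.0, [0.001, 0, 0], [0, 0, 0]]
    - [0.0, [0.001, 0, 0], [0, 0, 0]]
    - [0.0, [0, 0, 0], [0, 0, 0]]
    - [0.0, [0, 0, 0], [0, 0, 0]]
    - [0.0, [0, 0, 0], [0, 0, 0]]
    - [0.0, [0, 0, 0], [0, 0, 0]]
    - [0.0, [0, 0, 0], [0, 0, 0]]

```text
time_s: 56.88
eef_pos: [503.2, -357.2, 31.1]
orientation: [-90.0, 0.3, -32.3]
force: [-7.4, 7.2, 13.3]
finger_gap: 0.112
```

Request:
play_rows:
  motion:
    - [0.0, [0.001, 0, 0], [0, 0, 0]]
    - [0.0, [0.001, 0, 0], [0, 0, 0]]
    - [0.0, [0, 0, 0], [0, 0, 0]]
    - [0.0, [0, 0, 0], [0, 0, 0]]
    - [0.0, [-0.002, 0, 0], [0, 0, 0]]
    - [0.035, [-0.001, 0, 0], [0, 0, 0]]
    - [0.035, [0, 0, 0], [0, 0, 0]]
    - [0.035, [0, 0, 0], [0, 0, 0]]

```text
time_s: 57.55
eef_pos: [504.4, -358.9, 30.1]
orientation: [-90.0, -0.0, -32.4]
force: [0.5, 0.2, -0.9]
finger_gap: 0.411
```

Request:
play_rows:
  motion:
    - [0.035, [0, -0.01, 0], [0, 0, 0]]
    - [0.035, [0, -0.03, 0], [0, 0, 0]]
    - [0.035, [0, -0.04, 0], [0, 0, 0]]
    - [0.035, [0, -0.04, 0], [0, 0, 0]]
    - [0.035, [-0.03, -0.02, 0], [0, 0, 0]]
    - [0.035, [-0.04, 0, 0], [0, 0, 0]]
    - [0.035, [-0.03, 0, 0], [0, 0, 0]]
    - [0.035, [0, 0, 0], [0, 0, 0]]

```text
time_s: 58.22
eef_pos: [415.6, -301.0, 170.4]
orientation: [-90.0, 0.3, -32.3]
force: [0.6, -0.9, -0.8]
finger_gap: 0.412
```

```bash
python3 - <<'E'
from h import *
p=get_image("wrist");o=get_obs();print(o["time_s"],o["eef_pos"].round(1),o["orientation"].round(1),o["force"],o["finger_gap"])
save(p,"w16")
for d in tip_of("drawer_handle",p): m=onz(p,d["xy"],46);print(round(d["conf"],2),np.round(d["xy"]),m)
for n in("side","top"):
    p=get_image(n);save(p,n+"9",None,1.5);print(n)
    for b in hole_blocks(p): print(b)
    for t in("wrench","hammer","wood_box"):
        for d in tip_of(t,p)[:1]: print(t,np.round(d["xy"]))
E
```

```text
58.2667 [ 418.  -303.3  170.8] [-90.    0.  -32.4] [ 0.93736707  0.23505074 -0.06900692] 0.41184839104988885
0.56 [368. 187.] [ 501.41858367 -356.33768599   46.        ]
side
(0.88, [269.0, 311.0], [471.6, 280.6])
(0.86, [304.0, 308.0], [396.5, 256.5])
(0.42, [254.0, 317.0], [500.2, 303.4])
wrench [326. 228.]
hammer [193. 197.]
wood_box [155. 255.]
top
(0.67, [170.0, 248.0], [388.5, 259.5])
(0.67, [163.0, 224.0], [464.3, 287.3])
wrench [264. 262.]
hammer [147. 185.]
wood_box [205. 132.]
```

View pics/w16.png

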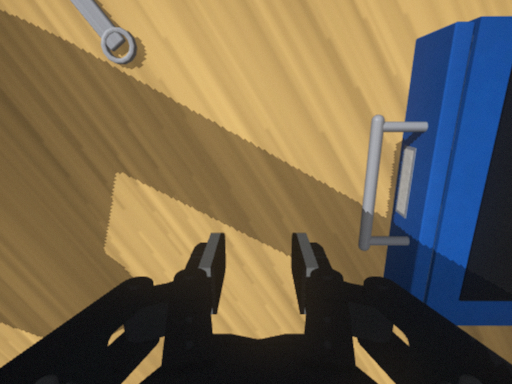

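View pics/side9.png

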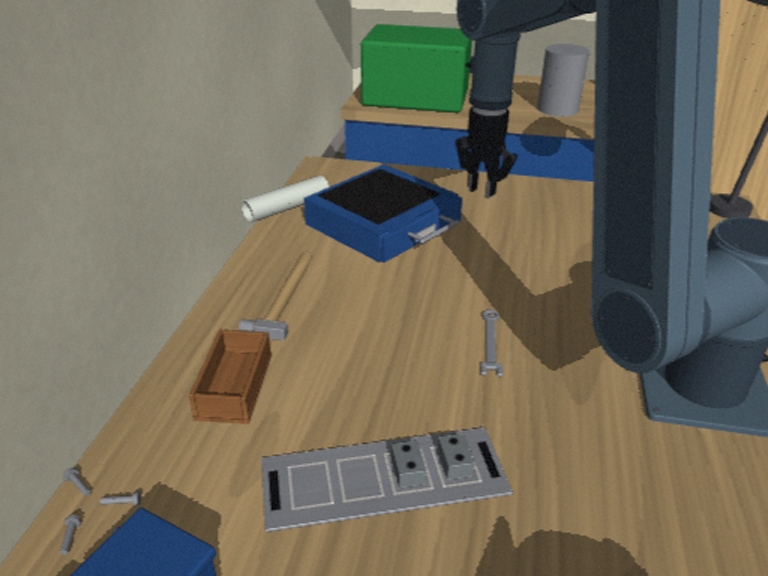

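```bash
python3 -c "
from plant import finish_job
print(finish_job())"
```

```text
the job is handed in; nothing more can be done
None
```

The job is handed in, with all five blocks sorted by weight and the drawer shut. I lifted and weighed each one. Two pulled about 5–6 N (steel) and three about 1–2 N (alloy). No sixth block showed in the cameras.

- **Steel blocks:** they lie flat in outlines 1 and 2 of the plate. A close wrist picture put their centres within about 1.5 mm of the outline centres, turned by less than 1°.
- **Alloy blocks:** they lie flat on the drawer floor. The first one had been shifted about 4 cm further in when I looked before shutting the drawer. I think that was the announced knock. It was still flat inside, so I left it.
- **Drawer:** I pushed it until it stopped moving and the force rose. The last pictures show no gap between drawer and cabinet.
- **Bystanders:** the spanner and box showed where they started. One final overhead detection put the hammer on the plate at low quality. The side picture shows it in its original place, so I took that detection as false.
- **First steel block:** I first gripped it off centre and too high, which shifted it about 1.5 cm on the bench. I set it down and gripped it again before placing it.

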